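# Load the test kiln, close it, clamp it and set it

## Task

Stand the small handled coffee cup upright on the empty round setter inside the test kiln, touching neither the kiln's walls nor the sugar pot, and let it go. Then swing the kiln's lid fully shut without slamming it, press the toggle clamp's handle all the way down, and last turn the selector knob to the mark with two dots. Leave the sugar pot and everything else on the bench where it stands.

Things in the scene. Friction and masses are not known exactly. Their poses are not given: they have to be found in the camera images.
- kiln: Small top-loading test kiln, fixed: steel jacket 230 x 270 mm in plan (its x, y), 160 mm high to the rim, open on top. Origin: centre of its footprint at bench height; x points to its back (away from the robot), y to its left, z up. Chamber 150 mm along x by 190 mm along y, centred, floor at z = 80 mm, brick walls 40 mm thick. Control box at its right front, toggle clamp on its right side.
- kiln_rim (a point): Centre of the chamber's mouth at rim height, 160 mm over the kiln's origin; axes as the kiln's.
- control_box (a point): Centre of the underside of the kiln's grey control box, at bench height; axes as the kiln's. The box is 130 mm along x, 90 mm along y, 125 mm high at its front, rising evenly (15 degrees) to 160 mm at its back; the knob is in the middle of the slope.
- setter: Low round firing setter, an off-white disc 56 mm across and 10 mm thick, loose on the chamber floor in the left or in the right half. Origin: centre of its underside (its top is 10 mm higher).
- sugar_pot: Small white lidded sugar pot, 54 mm across, 64 mm high, that stands in the other half of the chamber and stays there. Origin: centre of its underside.
- cup: White coffee cup with one handle, 57 mm across the rim, 58 mm high, foot 36 mm across, wall 3 mm, about 0.12 kg; 56 to 57 mm across from z = 30 mm up. Origin: centre of its underside; z up. The handle stands out along +y to 49 mm from the axis, z = 19 to 50 mm, 7 mm thick. The only low cup: the taller beaker has no handle, the jug has a belly and a spout.
- cup_rim (a point): Centre of the cup's mouth, 58 mm over its origin; axes as the cup's.
- lid (a joint): Lid angle in rad: 0 = fully shut (a stop), grows as it swings aside to the kiln's left (clockwise from above), 1.75 at most. It turns level on an upright pivot and stays where it is left: about 1.5 N at the handle moves it. The lid is a 230 x 270 mm slab from 2 to 47 mm over the rim and covers the jacket exactly when shut.
- lid_handle (a point): Middle of the grip of the lid's bar handle: a black round bar 15 mm thick, 76 mm long, level, 38 mm clear over the lid's top to its axis. Site axes turn with the lid: the bar runs along the point's y; when shut they match the kiln's axes.
- lid_pivot (a point): On the lid's upright turning axis at the kiln's rear left, at the height of the handle bar; 264 mm from the handle. It does not move as the lid turns.
- clamp (a joint): Angle of the toggle clamp's handle in rad: 0 = level, fully down, clamped (a stop); grows as it is raised, 1.35 at most (almost upright). It stays where it is left: about 2 N at the grip moves it. A short steel bar linked to it comes down on the lid as the handle goes down; raised, the bar (62 mm long, 14 mm wide) stands on the kiln's side of the handle.
- clamp_grip (a point): Middle of the clamp handle's black round grip, 16 mm thick and 66 mm long, 70 mm from the pivot; the end lies 30 mm farther out. Site axes turn with the handle: the grip runs along the point's y, its outer end to -y; x is parallel to the turning axis and to the kiln's x.
- clamp_pivot (a point): On the clamp handle's level turning axis, which runs along the kiln's x; it stays put as the handle turns. Clamped, the handle points level to the kiln's right (-y); raised, it points up. The bracket below reaches 18 mm to either side of it along x, and the clamp's cheeks 10 mm above it.
- selector (a joint): Angle of the selector knob in rad, clockwise as seen facing its panel: four click positions at 0 (short bar, off), 0.698 (one dot), 1.396 (two dots), 2.094 (three dots), the last an end stop. It clicks into the nearest position when let go; about 0.05 N m turns it past a click.
- selector_grip (a point): On the knob's axis at the height to grip, 28 mm off the panel, 8 mm below the knob's top. Site z: the axis, out of the panel, 15 degrees off vertical towards the kiln's front. Black knob 40 mm across; finger bar 42 mm long, 12 wide, 28 high, white line on its pointer half. Site axes turn with it: pointer at +60 degrees about point z from point x; on two dots, 20 degrees clockwise of up-slope.
- jug: Bystander: white cream jug, 68 mm across the belly, 88 mm high, handle (+y, to 54 mm) and spout (-y, to 42 mm). Origin: centre of its underside.
- beaker: Bystander: white tapered beaker without handle, 64 mm across the rim, 98 mm high. Origin: centre of its underside.
- saucers: Bystander: stack of white saucers, 132 mm across, 42 mm high, under the open lid. Origin: centre of its underside.
- brush_pot: Bystander: blue pot of paint brushes, 80 mm across, brushes up to 210 mm high. Origin: centre of its underside.
- colour_jar0: Bystander: small colour jar, 45 mm across, 47 mm high, in front of the kiln. Origin: centre of its underside.
- colour_jar1: Bystander: small colour jar, 45 mm across, 47 mm high, at the right. Origin: centre of its underside.
Things that resemble listed ones, but are neither listed nor needed, are in the scene too. What is shaped like the cup but pink, turquoise or yellow is not meant.

How it is judged (in metres and radians):
On the way, in this order (a step that is already met when the one before it is completed fails the run):
1. the cup stands upright on the setter in the kiln, clear of walls and sugar pot, and is let go (horizontal distance between cup and setter below 0.012 m and z of cup in the frame of setter between 0.007 and 0.013 m and angle between cup's own z axis and vertical below 0.1 rad and contact force between cup and kiln below 0.05 N and contact force between cup and sugar_pot below 0.05 N and contact force between the fingers and cup below 0.05 N), for 0.2 s.
2. the lid is fully shut (value of joint lid below 0.03 rad), for 0.2 s.
3. the clamp's handle is all the way down (value of joint clamp below 0.08 rad and value of joint lid below 0.03 rad), for 0.2 s.
4. the selector points to two dots (all of step 3 and value of joint selector between 1.24 and 1.55 rad), for 0.2 s.
At the end, for the whole second after the job is handed in: Cup at rest on the setter (axes within 12 mm, upright within 0.1 rad), let go, touching neither kiln nor sugar pot; lid within 0.03 rad of shut, clamp within 0.08 rad of fully down, selector within 0.155 rad of the two dots; sugar pot upright, within 15 mm of its start (all of step 1 and all of step 4 and linear speed of cup below 0.02 m/s and distance of sugar_pot from where it was at the start of the episode below 0.015 m and angle between sugar_pot's own z axis and vertical below 0.1 rad).
It fails at once if a bystander on the bench is shifted more than 25 mm or tipped over (distance of any of jug, beaker, saucers, brush_pot, colour_jar0, colour_jar1 from where it was at the start of the episode above 0.025 m or angle between any of jug, beaker, saucers, brush_pot, colour_jar0, colour_jar1's own z axis and vertical above 0.5 rad).
It fails at once if the sugar pot is shifted more than 15 mm (distance of sugar_pot from where it was at the start of the episode above 0.015 m).
It fails at once if the lid is slammed: it comes to the last 0.25 rad before shut faster than 1.5 rad/s (value of joint lid below 0.25 rad and velocity of joint lid below -1.5 rad/s).
It fails at once if the clamp is brought down while the lid is not shut (value of joint clamp below 0.4 rad and value of joint lid above 0.1 rad).
It also fails if it takes over 72 s, if anything falls off the work surface, if the arm or the gripper's body presses on something with over 40 N, if the wrist force passes 120 N, or if a joint passes its speed limit or range.

## Robot

A 7-joint arm with a two-finger parallel gripper is mounted at the origin on the work surface. World frame = base frame: x ahead of the robot, y to its left, z up, the work surface at z = 0. Lengths are in mm, angles in rad, forces in N, time in s.
With the tool pointing down it reaches from about 400 to 900 mm from the base axis. Payload 5.5 kg.
Tool frame: the origin (TCP) lies at the very end of the fingers, on their centre line; the grasp point (between the pads) lies 19 mm behind it (hold_point_z is the distance from the TCP to the grasp point, in mm); z points along the fingers, y is the direction in which the jaws open and shut (so a half turn about z gives the same grasp; the last joint's range is limited). The gripper opens to 85 mm and grips with 20 to 120 N. Pads are 22 mm wide; open, the fingers measure 114 mm over their backs; the gripper's body (76 mm by 85 mm) begins 54 mm behind the grasp point. The pads swing forward as they close: fully open they stand 13 mm farther back than shut.
Start: joints at [-0.924, 0.501, -0.427, 1.55, 0.221, 1.138, -0.21], TCP at [243.353, 602.726, 231.31] pointing down, gripper open.
Joint ranges: [-2.88, 2.88], [-0.31, 2.03], [-1.54, 1.56], [0.2, 2.42], [-1.41, 4.55], [0.19, 2.02], [-2.57, 2.57]. Speed limits (rad/s): [2.57, 2.57, 3.14, 3.14, 3.14, 3.14, 3.14].

## Interface

Orientations are given as a unit quaternion [x, y, z, w].
In Python, from rig import read_state, capture, close_job, cut_out, pinpoint, hold_point_z gives the robot as it stands. The module is installed in compiled form; this text tells all that it offers.
- The arm moves only by the tool move_arm, never from a script. Its argument "moves" is a list of rows, each a list of 7 numbers: the shift along the tool's x, y, z each as a share of 0.08 m, from -1 to 1, then the turn, a rotation vector about the tool's x, y, z each as a share of 180 degrees, from -1 to 1, then the gripper command: -1 is fully open, 1 is shut, values between are in proportion. A call has 1 to 8 rows; each row is the pose to reach, as a shift and turn from the pose measured when the call began, along the tool's axes at that moment, turning the shorter way round; what a row does not reach only later rows make up. A row lasts 1/8 s, in which the tool goes at most 62.5 mm and 10.7 degrees, less where a joint would pass 70% of its speed; a pose out of reach is approached as far as the arm can. A call with a number of a shift or a turn outside -1 to 1 is refused whole. A call with a gripper value outside its range is refused whole. The fingers move at their own pace and stop on an object; "grip_force" is the grip in N (left out, the last holds). Time passes only in rows, so rows that repeat a pose let the fingers close. It gives the time, the measured TCP pose, the force and the opening at its end, in the units of the state.
- read_state(): the state, without advancing time (a new reading comes with each control period).
- capture(name): name is "scene" or "top" or "wrist"; returns a dict with "img" (420x560x3 uint8, red, green, blue), "z_map" (420x560 float32, mm along the optical axis (not along the pixel's ray), 0 where there is no reading), "camera_matrix" (3x3 intrinsics, pixels), "extrinsics" (4x4, takes a point from world to camera coordinates). Camera axes: x right, y up, looking along -z (the intrinsics and any distortion apply to the point x, -y, -z); pixel columns grow to the right and rows downward; lengths in mm; the calibration is good to about 2 mm. A picture is of the moment at which its call begins.
- close_job(): hands the job in, once; it reports no verdict.
Trained networks look in a picture, given as the dict that the camera call returned (one of the last four; its "shot" number tells which), for a name from the list of things; names that differ only in an ending like _2 or _b are one class to them, and where a whole thing is asked for, a point or a joint stands for the part that bears it (a point fixed in the world has none). Each returns a list of dicts, best first, with "score" (0 to 1); they miss things now and then, are a little off and sometimes report something else, mostly with a low value. They report only what shows in the picture. A call takes as long as a camera call. They do not tell look-alikes from the thing itself.
- cut_out(picture, target): "region" (420x560 bool, what is visible of it) and "extent" ([left, top, right, bottom] in pixels, round what is visible of it).
- pinpoint(picture, target): "position" ([column, row] in pixels: a listed point, or the origin of a listed thing).
The state is a dict: "time": time; "q": joint angles; "joint_velocities": joint speeds; "joint_torque": joint torques, N m; "position": TCP position; "tool_rot": TCP orientation; "force": force on the tool from outside, world axes, zero at the start; "wrist_torque": the same for the moment, N m; "finger_gap": finger opening in mm.
Only numpy, scipy, OpenCV 4.12 (cv2) and the standard library are available. Lean on these libraries where they do the work, as an engineer would, in place of code of your own. Each camera call takes 0.05 s, during which the arm holds its last target. There are 200 camera calls.

## Working session

There is one attempt and no reset: what is moved stays moved. The work goes in short steps, Python scripts to look and compute and a tool call to move; the robot and the scene stay as the last step left them, time stands still between calls to the robot, and variables do not carry over. Pictures are saved under pics/ and viewed, about 8 in all and at most 12, crops included, and the job is handed in when it is done.

Besides the shell and the picture viewer there is one more tool, called after "Emit:" as name(argument=value, ...), one argument or row to a line, values as JSON. move_arm: Moves the arm, as the interface text tells. Its arguments: {"type":"object","properties":{"moves":{"type":"array"},"grip_force":{"type":"number"}},"required":["moves"]}

```bash
mkdir -p pics; cat > h.py <<'E'
import numpy as np, cv2
from rig import *
from scipy.spatial.transform import Rotation as R
def save(c,n,crop=None,s=1):
    im=c["img"][...,::-1]
    if crop: im=im[crop[1]:crop[3],crop[0]:crop[2]]
    cv2.imwrite("pics/"+n,cv2.resize(im,None,fx=s,fy=s,interpolation=cv2.INTER_CUBIC))
def ray(c,p):
    K=c["camera_matrix"];E=c["extrinsics"]
    d=np.linalg.inv(K)@[p[0],p[1],1.]; d=np.array([d[0],-d[1],-d[2]])
    Rm=E[:3,:3]; return -Rm.T@E[:3,3], Rm.T@d
def atz(c,p,z):
    o,d=ray(c,p); return o+d*(z-o[2])/d[2]
def atdepth(c,p):
    z=c["z_map"][int(round(p[1])),int(round(p[0]))]; o,d=ray(c,p); return o+d*z
def cloud(c,m=None):
    v,u=np.nonzero((c["z_map"]>0)&(m if m is not None else True)); z=c["z_map"][v,u]
    K=c["camera_matrix"];P=np.linalg.inv(K)@np.vstack([u,v,np.ones(len(u))]);P=P*[[1],[-1],[-1]]*z
    E=c["extrinsics"]; return (E[:3,:3].T@(P-E[:3,3:4])).T,u,v
def proj(c,p):
    E=c["extrinsics"];q=E[:3,:3]@p+E[:3,3]; k=c["camera_matrix"]@[q[0],-q[1],-q[2]]; return k[:2]/k[2]
E
cat > a.py <<'E'
from h import *
np.set_printoptions(precision=1,suppress=True)
s=read_state();print(s["position"],s["tool_rot"],s["time"],s["finger_gap"],hold_point_z)
for n in ["scene","top"]:
    c=capture(n);save(c,n+"0.png",s=1.4)
    o,d=ray(c,[280,210]);print(n,o,d)
    for t in "kiln_rim control_box setter sugar_pot cup cup_rim lid_handle lid_pivot clamp_grip clamp_pivot selector_grip jug beaker saucers brush_pot colour_jar0 colour_jar1".split():
        for r in pinpoint(c,t)[:3]:
            p=r["position"]; print(t,round(r["score"],2),np.array(p),atdepth(c,p))
E
python3 a.py
```

```text
[243.1 602.  230.2] [ 0.2  1.  -0.  -0. ] 0.0 85.43880512404198 18.700000000000003
scene [905.3 310.3 931.6] [-0.4 -0.3 -0.8]
kiln_rim 0.83 [259.4 250.2] [588.1  -6.7  84.8]
kiln_rim 0.25 [256.9 314.1] [741.3 124.2 227.6]
kiln_rim 0.19 [278.3 274.3] [623.3  77.5 126.8]
control_box 0.38 [199.8 163.4] [ 457.5 -339.4   26.6]
setter 0.97 [246.7 253.6] [614.5 -22.1  89.7]
sugar_pot 0.73 [277.  273.1] [623.4  74.1 128.5]
cup 0.86 [327.2 224.2] [407.2  63.5  37.3]
cup 0.83 [423.2 275.4] [387.8 320.8  43.3]
cup 0.82 [405.  225.5] [292.1 220.8  41.4]
cup_rim 0.95 [375.8 242.8] [365.3 185.4  16.4]
cup_rim 0.73 [410.4 215.6] [240.6 214.7  18.2]
cup_rim 0.66 [329.7 211.2] [362.2  41.9  23. ]
lid_handle 0.63 [213.2 168.8] [ 526.8 -191.7  182. ]
lid_handle 0.58 [413.6 302.9] [565.4 329.5 251.5]
lid_handle 0.28 [377.4 244.6] [365.1 190.7  12.7]
lid_pivot 0.64 [259.7 310.1] [732.4 123.1 226.4]
clamp_grip 0.91 [168.4 175. ] [ 645.8 -181.4  286.3]
clamp_pivot 0.64 [191.8 198.8] [ 643.6 -128.3  247.9]
selector_grip 0.77 [213.3 170.2] [ 528.8 -189.9  180.2]
jug 0.97 [200.2 162. ] [ 455.  -339.2   30.6]

[... 1285 characters left out ...]
68.  142.5] [ 640.6 -182.8  295. ]
clamp_pivot 0.72 [340.5 156.9] [ 625.4 -139.3  224.8]
selector_grip 0.68 [364.7 206.4] [ 524.7 -201.   178.1]
selector_grip 0.59 [215.   95.6] [753.6 133.2 225.1]
jug 0.83 [414.5 245.1] [ 441.1 -340.8   88.1]
beaker 0.63 [416.4 189. ] [ 579.4 -349.    80.5]
saucers 0.7 [150.  202.7] [519.8 267.6 206.8]
brush_pot 0.96 [366.7 123.4] [ 741.2 -224.5   84.8]
colour_jar0 0.62 [297.6 267. ] [379.4 -60.3  43.5]
colour_jar0 0.6 [375.6 169.6] [ 631.6 -255.7   47.3]
colour_jar0 0.29 [152.7 204.6] [516.  262.3 204.5]
colour_jar1 0.62 [297.6 267. ] [379.4 -60.3  43.5]
colour_jar1 0.6 [375.6 169.6] [ 631.6 -255.7   47.3]
colour_jar1 0.29 [152.7 204.6] [516.  262.3 204.5]
```

View pics/scene0.png

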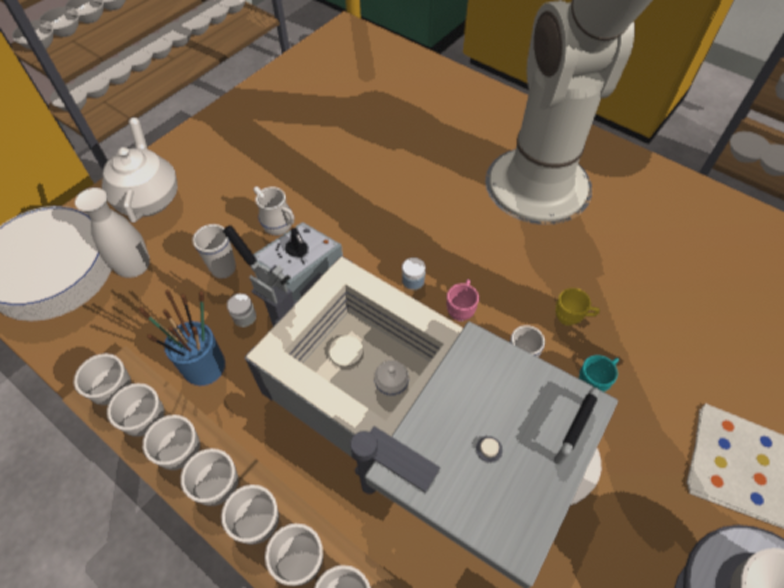

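View pics/top0.png

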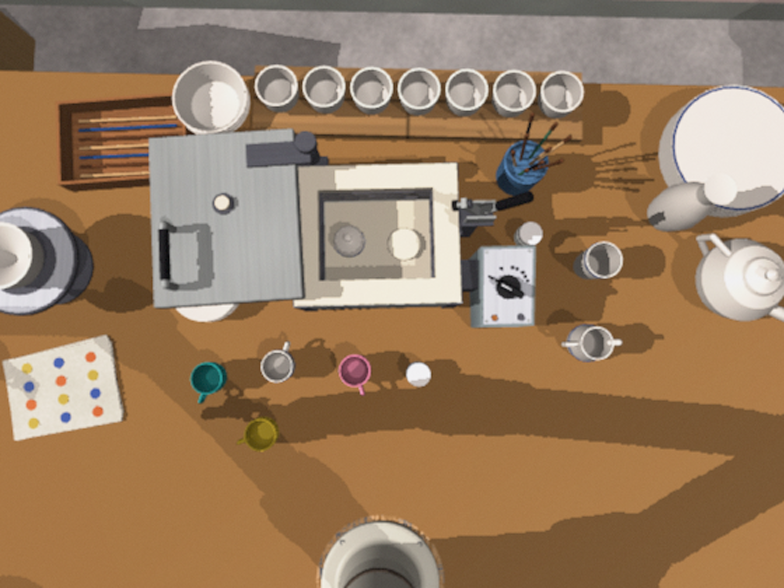

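The scene and top views agree (pixels in the enlarged top picture). Things that could be taken for the cup:
- white handled cup (277,366)
- teal cup (208,378)
- yellow cup (261,434)
- pink cup (355,370)
- jug with spout (592,342)
- beaker (602,260)
- handleless bowls on the rear board (y≈90)

I choose the white one at (277,366). Its handle points up and slightly right, roughly +x. The setter is in the right half at (405,245) and the pot in the left half at (347,240).

```bash
cat > b.py <<'E'
from h import *
np.set_printoptions(precision=1,suppress=True)
C={n:capture(n) for n in["top","scene"]}
c=C["top"]
a=c["img"][225:290,165:275][...,::-1]; b=c["img"][120:240,205:395][...,::-1]
a=cv2.resize(a,(780,461),interpolation=2)[:, :]; cv2.imwrite("pics/c1.png",cv2.resize(a,(390,230)))
b=cv2.resize(b,(780,493),interpolation=2); cv2.imwrite("pics/c2.png",np.vstack([b,]))
k=c["img"][170:240,330:390][...,::-1]; k=cv2.resize(k,(390,455),interpolation=2)
cv2.imwrite("pics/close.png",np.hstack([cv2.copyMakeBorder(cv2.resize(a,(390,230)),0,225,0,0,0),k]))
def box(P,x,y,z): return P[(P[:,0]>x[0])&(P[:,0]<x[1])&(P[:,1]>y[0])&(P[:,1]<y[1])&(P[:,2]>z[0])&(P[:,2]<z[1])]
def circ(p):
    (x,y),r=cv2.minEnclosingCircle(p[:,:2].astype(np.float32)); return x,y,r
for n,c in C.items():
    P,u,v=cloud(c); print(n)
    q=box(P,(340,440),(140,240),(51,66)); print("cup rim n",len(q),q.mean(0),circ(q))
    h=box(P,(340,450),(130,240),(14,53)); 
    if len(q):
        ctr=np.array(circ(q)[:2]); d=h[:,:2]-ctr; f=np.linalg.norm(d,axis=1)>33; print(" handle",d[f].mean(0),np.degrees(np.arctan2(*d[f].mean(0)[::-1])),f.sum(), np.linalg.norm(d,axis=1).max())
    q=box(P,(540,700),(-90,15),(86,96)); print("setter",len(q),q.mean(0),circ(q))
    q=box(P,(540,700),(15,110),(110,150)); print("pot",len(q),q.mean(0),circ(q),q[:,2].max())
    q=box(P,(470,800),(-150,105),(153,167)); r=cv2.minAreaRect(q[:,:2].astype(np.float32)); print("rim",len(q),r,np.median(q[:,2]))
    q=box(P,(500,600),(290,360),(236,262)); r=cv2.minAreaRect(q[:,:2].astype(np.float32)); print("bar",len(q),r,q.mean(0),q[:,2].max())
    q=box(P,(440,800),(90,400),(202,213)); r=cv2.minAreaRect(q[:,:2].astype(np.float32)); print("lid",len(q),r,np.median(q[:,2]))
    q=box(P,(600,690),(-260,-120),(240,400)); q=q[np.argsort(q[:,1])]; print("clamp",len(q)); print(q[::max(1,len(q)//14)])
    q=box(P,(450,600),(-260,-145),(168,205));print("knob",len(q),q.mean(0),q[:,2].max(),cv2.minAreaRect(q[:,:2].astype(np.float32)))
    q=box(P,(430,640),(-260,-130),(120,163));print("ctl",cv2.minAreaRect(q[:,:2].astype(np.float32)))
    for t in["cup","setter","cup_rim","lid_handle","clamp_grip","clamp_pivot","selector_grip"]:
      r=pinpoint(c,t); print(t,[(round(x["score"],2),np.array(x["position"])) for x in r[:4]])
E
python3 b.py
```

```text
top
cup rim n 107 [388.  190.7  56.3] (394.4595947265625, 187.17190551757812, 35.86681365966797)
 handle [17.6 -4.8] -15.209105399499098 15 39.97015495017947
setter 401 [609.  -30.2  89.8] (642.2274169921875, -33.526546478271484, 62.10985565185547)
pot 607 [625.4  66.8 128.2] (613.895263671875, 61.87281799316406, 86.97954559326172) 149.96188401323485
rim 4732 ((614.3441162109375, -16.688079833984375), (235.51307678222656, 251.6923065185547), 2.1485941410064697) 159.5436993650916
bar 330 ((553.9508056640625, 326.16583251953125), (92.25267791748047, 15.034749984741211), 4.893231391906738) [554.  324.7 249.1] 254.32293299393842
lid 12101 ((627.0187377929688, 234.9283447265625), (270.4764099121094, 266.7562255859375), 5.108246326446533) 206.23451058571905
clamp 279
[[ 645.5 -203.9  305.1]
 [ 642.4 -197.1  309.2]
 [ 640.3 -193.2  309.2]
 [ 645.  -190.1  305.8]
 [ 633.9 -186.8  285.5]
 [ 634.1 -183.2  292.9]
 [ 633.3 -180.3  278.4]
 [ 633.4 -176.4  277.9]
 [ 633.9 -172.5  257. ]
 [ 640.2 -169.1  274.4]
 [ 634.9 -165.6  260.8]
 [ 636.7 -161.3  261.8]
 [ 637.6 -157.5  248.4]
 [ 644.2 -131.  
[... 2356 characters left out ...]
))]
setter [(0.87, array([246.9, 254.1])), (0.23, array([295.1, 200.8]))]
cup_rim [(0.91, array([328.8, 214.3])), (0.77, array([375.5, 247.1])), (0.77, array([432.4, 264.4])), (0.7, array([411.6, 216.3]))]
lid_handle [(0.83, array([415.9, 302.2]))]
clamp_grip [(0.82, array([169.1, 174.8])), (0.68, array([374.9, 244.6]))]
clamp_pivot [(0.6, array([190. , 200.3])), (0.44, array([257.1, 310.3]))]
selector_grip [(0.62, array([214.6, 170.1]))]b.py:18: RuntimeWarning: Mean of empty slice.
  ctr=np.array(circ(q)[:2]); d=h[:,:2]-ctr; f=np.linalg.norm(d,axis=1)>33; print(" handle",d[f].mean(0),np.degrees(np.arctan2(*d[f].mean(0)[::-1])),f.sum(), np.linalg.norm(d,axis=1).max())
  ret = um.true_divide(
```

View pics/close.png

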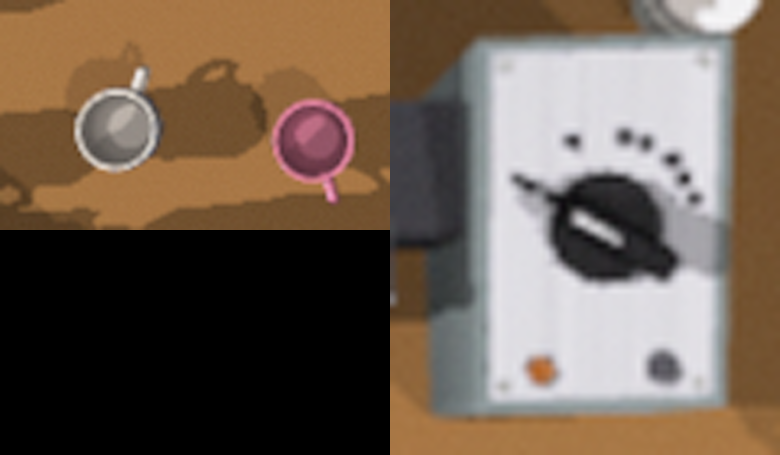

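The close crop confirms the white cup at top pixel (198,261), with its handle roughly toward +x and about 20° toward -y. The knob points at the short bar, so it is off. Next I refine the fits.

```bash
cat > c.py <<'E'
from h import *
from scipy.optimize import least_squares
np.set_printoptions(precision=1,suppress=True)
C={n:capture(n) for n in["top","scene"]}
def near(c,t,xy,z):
    best=None
    for r in cut_out(c,t):
        P,u,v=cloud(c,r["region"]); 
        if len(P)<20: continue
        d=np.linalg.norm(np.median(P[:,:2],0)-xy)
        if d<45 and (best is None or d<best[0]): best=(d,P,r["region"],r["score"])
    return best
for n,c in C.items():
    print(n)
    for t,xy,zr,R0 in[("setter",(607,-32),(85,96),28),("sugar_pot",(608,68),(90,150),27),("cup",(382,190),(54,63),28.5)]:
        b=near(c,t,xy,0)
        if b is None: print(t,"none"); continue
        P=b[1]; P=P[(P[:,2]>zr[0])&(P[:,2]<zr[1])]
        h=cv2.convexHull(P[:,:2].astype(np.float32))[:,0]
        f=least_squares(lambda p:np.hypot(*(h-p[:2]).T)-R0,xy,loss="soft_l1"); print(t,round(b[3],2),len(P),f.x,"r",np.hypot(*(h-f.x).T).mean(),P[:,2].mean(),P.min(0),P.max(0))
        if t=="cup":
            q=b[1]; d=q[:,:2]-f.x; m=np.hypot(*d.T)>33; print(" handle ang",np.degrees(np.arctan2(*d[m].mean(0)[::-1])),m.sum(),q[m].mean(0))
    P,u,v=cloud(c)
    # chamber edges at rim level: top-surface points, row scans
    r=(abs(P[:,2]-160)<4)&(P[:,0]>480)&(P[:,0]<750)&(P[:,1]>-160)&(P[:,1]<110)
    Q=P[r]
    for y in(-60,-20,20): 
        x=np.sort(Q[abs(Q[:,1]-y)<4][:,0]); g=np.argmax(np.diff(x)); print(" y",y,"front",x[0],"inner",x[g],x[g+1],"back",x[-1])
    for x0 in(560,600,660):
        y=np.sort(Q[abs(Q[:,0]-x0)<4][:,1]); g=np.argmax(np.diff(y)); print(" x",x0,"right",y[0],"inner",y[g],y[g+1],"left",y[-1])
    pv=P[(P[:,0]>690)&(P[:,0]<800)&(P[:,1]>80)&(P[:,1]<180)&(P[:,2]>218)]
    print("pivot",len(pv),pv.min(0),pv.max(0),np.median(pv,0),cv2.minAreaRect(pv[:,:2].astype(np.float32)))
    ed=P[(abs(P[:,2]-206)<4)&(P[:,1]>115)&(P[:,1]<390)&(P[:,0]<790)]
    print("lid corners",cv2.boxPoints(cv2.minAreaRect(ed[:,:2].astype(np.float32))).tolist())
    cp=P[(abs(P[:,0]-640)<30)&(P[:,1]>-175)&(P[:,1]<-100)&(P[:,2]>185)]; o=np.argsort(cp[:,1]); print(cp[o][::max(1,len(o)//25)])
E
python3 c.py
```

```text
top
setter 0.98 398 [607.4 -30.1] r 27.39378567571331 89.76133472586338 [580.5 -57.7  85.2] [633.6  -3.3  94.7]
sugar_pot 0.92 370 [607.2  65.3] r 25.90424633647815 126.44104007770756 [581.8  39.5 105.6] [631.3  90.  146.5]
cup 0.87 81 [387.9 191.2] r 27.908282478519528 57.30814422370638 [359.7 163.4  54. ] [414.5 218.9  61.9]
 handle ang -17.527652582960222 13 [412.9 183.3  38.1]
 y -60 front 499.0390259046332 inner 539.7506011999088 690.2880777744006 back 731.8840239770228
 y -20 front 498.113552776473 inner 536.7129268087014 688.7784684885971 back 727.4521194240482
 y 20 front 497.08799840225026 inner 535.9960653028834 686.7203718889915 back 726.598039856174
 x 560 right -121.49285778882529 inner -84.69237243012574 -82.44322927687887 left -80.07620287347717
 x 600 right -118.4556856845193 inner -97.7326441216429 -95.49863859047969 left -79.36767634545319
 x 660 right -117.71261879334169 inner -117.71261879334169 -103.98283664369077 left -76.10334897213103
pivot 196 [725.3 111.6 218.4] [758.  143.6 230.1] [741.  128.  225.1] ((741.6180419921875, 127.85484313964844), (32.14276123046
[... 2081 characters left out ...]
769.8514404296875, 139.30929565429688], [747.474609375, 380.9368896484375]]
[[ 643.4 -174.9  282.4]
 [ 636.  -170.6  275.1]
 [ 634.1 -166.5  266.5]
 [ 626.5 -163.1  233.8]
 [ 653.1 -160.6  210.8]
 [ 652.6 -158.5  219.6]
 [ 636.1 -155.7  246.9]
 [ 652.9 -153.1  206.1]
 [ 652.3 -150.9  226.2]
 [ 632.8 -148.5  231.7]
 [ 640.9 -145.   225.8]
 [ 635.  -142.   202.9]
 [ 628.3 -137.6  199.1]
 [ 627.  -133.9  219.7]
 [ 634.7 -131.2  223.6]
 [ 643.9 -128.4  233.1]
 [ 630.3 -126.3  200.3]
 [ 650.9 -123.9  200.3]
 [ 632.3 -121.7  199.3]
 [ 618.7 -119.9  200.2]
 [ 652.9 -119.3  199.4]
 [ 643.1 -118.   266.1]
 [ 622.8 -116.7  196.5]
 [ 642.6 -115.   257.8]
 [ 637.5 -108.7  281.4]
 [ 636.5 -101.6  269.6]]
```

```bash
cat > plan.py <<'E'
# usage: plan.py x y z jawdeg [pitchdeg]  (tool down; jaw axis y at jawdeg in world; tilt of tool z about world y-ish handled by tool matrix)
import sys; from h import *
def down(j,n=(0,0,1)):
    n=np.array(n,float);n/=np.linalg.norm(n); z=-n; y=np.array([np.cos(np.radians(j)),np.sin(np.radians(j)),0]); y-=z*(y@z); y/=np.linalg.norm(y)
    return R.from_matrix(np.column_stack([np.cross(y,z),y,z]))
def plan(p,j,n=(0,0,1),s=None):
    s=s or read_state(); R0=R.from_quat(s["tool_rot"]); d=R0.inv().apply(np.array(p)-s["position"])
    best=min((down(j+k,n) for k in(0,180)),key=lambda r:(R0.inv()*r).magnitude())
    return d/80,(R0.inv()*best).as_rotvec()/np.pi
if __name__=="__main__":
    a=[float(x) for x in sys.argv[1:]]
    s=read_state(); M=R.from_quat(s["tool_rot"]).as_matrix()
    np.set_printoptions(precision=4,suppress=True)
    print("pos",s["position"],"jaw",np.degrees(np.arctan2(M[1,1],M[0,1])),"gap",s["finger_gap"],"F",s["force"],"t",s["time"],"q",np.array(s["q"])); print(M)
    for i in range(0,len(a),4): print(a[i:i+4],*plan(a[i:i+3],a[i+3]))
E
python3 plan.py 387 191.5 100 71.5 243 602 230 71.5
```

```text
pos [243.3756 602.7299 231.3156] jaw 68.00845684223349 gap 85.3541646914891 F [-0.7336 -0.1503  0.3806] t 3.0 q [-0.9238  0.5009 -0.427   1.5504  0.2208  1.1383 -0.2103]
[[-0.9272  0.3745 -0.    ]
 [ 0.3745  0.9272  0.    ]
 [ 0.      0.     -1.    ]]
[387.0, 191.5, 100.0, 71.5] [-3.5897 -4.0941  1.6412] [ 0.     -0.     -0.0194]
[243.0, 602.0, 230.0, 71.5] [ 0.0009 -0.0102  0.0164] [ 0.     -0.     -0.0194]
```

Emit:
move_arm(
  moves=[
    [-0.36,-0.41,0,0,0,-0.01,-1],
    [-0.72,-0.82,0,0,0,-0.019,-1],
    [-0.72,-0.82,0,0,0,-0.019,-1],
  ],
)

```text
time: 3.38
position: [274.9, 516.9, 231.2]
tool_rot: [0.164, 0.987, -0.001, 0.001]
force: [-0.4, 0.2, 0.6]
finger_gap: 85.5
```

Emit:
move_arm(
  moves=[
    [-0.36,-0.41,0,0,0,0,-1],
    [-0.72,-0.82,0,0,0,0,-1],
    [-0.72,-0.82,0,0,0,0,-1],
  ],
)

```text
time: 3.75
position: [310.2, 433.8, 231.5]
tool_rot: [0.166, 0.986, -0.002, 0.002]
force: [-0.7, 0.9, -0.7]
finger_gap: 85.6
```

Emit:
move_arm(
  moves=[
    [-0.36,-0.41,0,0,0,0,-1],
    [-0.72,-0.82,0,0,0,0,-1],
    [-0.72,-0.82,0,0,0,0,-1],
  ],
)

```text
time: 4.12
position: [344.5, 351.5, 232.1]
tool_rot: [0.168, 0.986, -0.002, 0.002]
force: [-0.4, 1.1, 0.6]
finger_gap: 85.1
```

Emit:
move_arm(
  moves=[
    [-0.36,-0.41,0,0,0,0,-1],
    [-0.72,-0.82,0,0,0,0,-1],
    [-0.72,-0.82,0,0,0,0,-1],
  ],
)

```text
time: 4.5
position: [378.3, 269.7, 232.8]
tool_rot: [0.17, 0.985, -0.002, 0.002]
force: [0.1, 0.8, 0.6]
finger_gap: 85.3
```

```bash
python3 plan.py 387 191.5 165 71.5
```

```text
pos [378.2581 269.7091 232.7665] jaw 70.46076165751049 gap 85.29172651480954 F [0.149  0.7876 0.6303] t 4.5 q [-0.3754  0.1499 -0.3344  1.9999  0.0656  1.0006  0.488 ]
[[-0.9424  0.3345  0.0042]
 [ 0.3344  0.9424 -0.0045]
 [-0.0055 -0.0028 -1.    ]]
[387.0, 191.5, 165.0, 71.5] [-0.4253 -0.8824  0.8519] [-0.0009  0.0017 -0.0058]
```

Emit:
move_arm(
  moves=[
    [-0.21,-0.44,0.42,0,0,-0.006,-1],
    [-0.425,-0.882,0.85,0,0,-0.006,-1],
    [-0.425,-0.882,0.85,0,0,-0.006,-1],
    [-0.425,-0.882,0.85,0,0,-0.006,-1],
  ],
)

```text
time: 5.0
position: [387.2, 194.4, 165.7]
tool_rot: [0.159, 0.987, -0.001, 0.003]
force: [0.3, -0.4, -0.1]
finger_gap: 85.3
```

```bash
cat > w.py <<'E'
from h import *
np.set_printoptions(precision=1,suppress=True)
c=capture("wrist"); save(c,"w1.png"); P,u,v=cloud(c)
m=(abs(P[:,0]-387)<60)&(abs(P[:,1]-191)<60)
q=P[m&(P[:,2]>53)&(P[:,2]<64)]; print(len(q),q.min(0),q.max(0))
h=cv2.convexHull(q[:,:2].astype(np.float32))[:,0]
from scipy.optimize import least_squares
f=least_squares(lambda p:np.hypot(*(h-p[:2]).T)-28.5,(387,191),loss="soft_l1").x; print("centre",f,np.hypot(*(h-f).T).mean())
q=P[m&(P[:,2]>14)&(P[:,2]<53)]; d=q[:,:2]-f; k=np.hypot(*d.T)>34; print("handle",np.degrees(np.arctan2(*d[k].mean(0)[::-1])),k.sum(),q[k].mean(0),np.hypot(*d[k].T).max())
E
python3 w.py; python3 plan.py 387 191.5 25 71.5
```

```text
969 [356.7 164.7  53. ] [413.3 221.2  59.6]
centre [385.  192.9] 28.367685131904583
handle -19.347427575695328 87 [422.4 179.8  49. ] 45.8789516595992
pos [387.4917 194.5362 166.0049] jaw 71.7175987939367 gap 85.63071632845146 F [ 0.4356 -0.2396  0.3742] t 5.05 q [-0.2761  0.182  -0.2791  2.1389  0.0748  0.8253  0.6503]
[[-0.9495  0.3137  0.0058]
 [ 0.3137  0.9495 -0.0024]
 [-0.0062 -0.0005 -1.    ]]
[387.0, 191.5, 25.0, 71.5] [ 0.0049 -0.0371  1.7626] [-0.0001  0.002   0.0012]
```

Emit:
move_arm(
  moves=[
    [0.01,-0.03,0.45,0,0.002,0,-1],
    [0.01,-0.03,0.9,0,0.002,0,-1],
    [0.01,-0.03,0.9,0,0.002,0,-1],
  ],
)

```text
time: 5.42
position: [384.9, 193.6, 93.0]
tool_rot: [0.158, 0.988, -0.001, -0.002]
force: [0.5, -0.4, -0.1]
finger_gap: 85.7
```

```bash
python3 plan.py 386 192 25 71.5
```

```text
pos [384.9282 193.5986  92.9935] jaw 71.87162681671906 gap 85.72305251740715 F [ 0.4737 -0.3832 -0.0958] t 5.425 q [-0.297   0.3129 -0.2613  2.1923  0.1295  0.6539  0.6049]
[[-0.9504  0.3111 -0.0035]
 [ 0.3112  0.9504 -0.001 ]
 [ 0.003  -0.002  -1.    ]]
[386.0, 192.0, 25.0, 71.5] [-0.0215 -0.0131  0.8499] [-0.0006 -0.001   0.0021]
```

Emit:
move_arm(
  moves=[
    [-0.02,-0.013,0.3,0,0,0,-1],
    [-0.02,-0.013,0.6,0,0,0,-1],
    [-0.02,-0.013,0.85,0,0,0,-1],
    [-0.02,-0.013,0.85,0,0,0,-1],
  ],
)

```text
time: 5.92
position: [386.2, 193.3, 25.6]
tool_rot: [0.157, 0.988, -0.001, -0.002]
force: [-0.2, 0.5, -0.1]
finger_gap: 85.3
```

Emit:
move_arm(
  moves=[
    [0,0,0,0,0,0,0.2],
    [0,0,0,0,0,0,0.5],
    [0,0,0,0,0,0,0.8],
    [0,0,0,0,0,0,0.8],
    [0,0,0,0,0,0,0.8],
  ],
  grip_force=35,
)

```text
time: 6.55
position: [387.5, 194.1, 27.2]
tool_rot: [0.157, 0.988, 0.0, -0.0]
force: [-1.6, 0.2, 8.1]
finger_gap: 54.4
```

Emit:
move_arm(
  moves=[
    [0,0,-0.3,0,0,0,0.8],
    [0,0,-0.9,0,0,0,0.8],
    [0,0,-0.95,0,0,0,0.8],
  ],
)

```text
time: 6.92
position: [390.2, 195.4, 106.7]
tool_rot: [0.157, 0.988, 0.002, 0.003]
force: [0.3, -0.2, -1.7]
finger_gap: 54.2
```

```bash
python3 plan.py 607 -29.5 260 150
```

```text
pos [390.2006 195.3721 106.6639] jaw 71.9316042889935 gap 54.15453724998719 F [ 0.2725 -0.2139 -1.6983] t 6.925 q [-0.2817  0.2899 -0.2752  2.1802  0.124   0.6784  0.6133]
[[-0.9507  0.3101  0.0061]
 [ 0.3102  0.9507  0.0038]
 [-0.0046  0.0055 -1.    ]]
[607.0, -29.5, 260.0, 150.0] [-3.457  -1.8213 -1.9108] [ 0.0005  0.0024 -0.4337]
```

Emit:
move_arm(
  moves=[
    [-0.06,-0.1,-0.3,0,0,-0.055,0.8],
    [-0.12,-0.2,-0.6,0,0,-0.11,0.8],
    [-0.2,-0.3,-0.8,0,0,-0.165,0.8],
    [-0.25,-0.5,-1,0,0,-0.22,0.8],
    [-0.3,-0.6,-1,0,0,-0.275,0.8],
    [-0.4,-0.8,-1,0,0,-0.33,0.8],
    [-0.5,-0.9,-1,0,0,-0.385,0.8],
    [-0.5,-0.9,-1,0,0,-0.434,0.8],
  ],
)

```text
time: 7.92
position: [405.2, 113.0, 186.0]
tool_rot: [-0.502, 0.865, -0.0, 0.003]
force: [-0.6, -0.4, -1.3]
finger_gap: 54.0
```

```bash
python3 plan.py 440 -30 225 150 520 -30 225 150
```

```text
pos [405.2467 112.9854 186.0478] jaw 150.23546646955745 gap 54.040220507444666 F [-0.5991 -0.3772 -1.2944] t 7.925 q [ 0.0505  0.1339 -0.4111  2.1454  0.0686  0.8683  2.2208]
[[-0.4964 -0.8681  0.0055]
 [-0.8681  0.4964  0.0032]
 [-0.0055 -0.0032 -1.    ]]
[440.0, -30.0, 225.0, 150.0] [ 1.3332 -1.266  -0.4902] [-0.001   0.0018  0.0013]
[520.0, -30.0, 225.0, 150.0] [ 0.8368 -2.134  -0.4847] [-0.001   0.0018  0.0013]
```

Emit:
move_arm(
  moves=[
    [0.33,-0.32,-0.25,0,0,0.025,0.8],
    [0.67,-0.63,-0.45,0,0,0.045,0.8],
    [0.67,-0.63,-0.49,0,0,0.045,0.8],
  ],
)

```text
time: 8.3
position: [422.9, 38.5, 225.7]
tool_rot: [-0.437, 0.9, -0.0, 0.004]
force: [0.8, 0.4, -1.0]
finger_gap: 53.9
```

Emit:
move_arm(
  moves=[
    [0.4,-0.2,0,0,0,0,0.8],
    [0.75,-0.5,0,0,0,0,0.8],
    [0.75,-0.5,0,0,0,0,0.8],
  ],
)

```text
time: 8.68
position: [416.5, -35.3, 224.8]
tool_rot: [-0.435, 0.9, -0.001, 0.003]
force: [-0.8, 1.5, -1.4]
finger_gap: 54.3
```

```bash
python3 plan.py 607 -29.5 220 142
```

```text
pos [416.4902 -35.349  224.8359] jaw 141.598814134832 gap 54.32016226054465 F [-0.7971  1.5101 -1.3544] t 8.675 q [ 0.2623  0.0631 -0.2487  2.1129  0.0168  0.9619  2.476 ]
[[-0.6211 -0.7837  0.0057]
 [-0.7837  0.6212  0.0017]
 [-0.0049 -0.0035 -1.    ]]
[607.0, -29.5, 220.0, 142.0] [-1.5362 -1.8206  0.0742] [-0.0011  0.0015 -0.0022]
```

Emit:
move_arm(
  moves=[
    [-0.26,-0.3,0,0,0,0.02,0.8],
    [-0.52,-0.61,0,0,0,0.03,0.8],
    [-0.52,-0.61,0,0,0,0.03,0.8],
  ],
)

```text
time: 9.05
position: [482.2, -31.0, 224.7]
tool_rot: [-0.393, 0.919, 0.0, 0.003]
force: [-0.7, 1.3, -1.3]
finger_gap: 54.2
```

Emit:
move_arm(
  moves=[
    [-0.22,-0.34,0,0,0,0,0.8],
    [-0.45,-0.66,0,0,0,0,0.8],
    [-0.45,-0.66,0,0,0,0,0.8],
  ],
)

```text
time: 9.43
position: [546.0, -40.3, 224.4]
tool_rot: [-0.394, 0.919, 0.001, 0.003]
force: [-1.1, -0.8, -2.3]
finger_gap: 54.6
```

```bash
python3 plan.py 607 -29.5 210 137
```

```text
pos [545.9744 -40.3289 224.4104] jaw 136.4129343093533 gap 54.59745751645606 F [-1.0528 -0.752  -2.3111] t 9.425 q [ 0.2244  0.3003 -0.2368  1.8279  0.077   1.0171  2.3385]
[[-0.6894 -0.7243  0.0056]
 [-0.7243  0.6895  0.004 ]
 [-0.0068 -0.0013 -1.    ]]
[607.0, -29.5, 210.0, 137.0] [-0.6227 -0.459   0.1849] [-0.0004  0.0022 -0.0033]
```

Emit:
move_arm(
  moves=[
    [-0.31,-0.23,0.09,0,0.002,0,0.8],
    [-0.62,-0.46,0.18,0,0.002,-0.003,0.8],
    [-0.62,-0.46,0.18,0,0.002,-0.003,0.8],
    [-0.62,-0.46,0.18,0,0.002,-0.003,0.8],
  ],
)

```text
time: 9.93
position: [605.2, -29.1, 209.9]
tool_rot: [-0.399, 0.917, 0.0, -0.001]
force: [-0.1, -0.2, -1.8]
finger_gap: 54.7
```

```bash
cat > d.py <<'E'
from h import *
np.set_printoptions(precision=1,suppress=True)
s=read_state(); print(s["position"],s["finger_gap"])
c=capture("scene"); save(c,"s2.png",(170,160,400,330),3.4)
for t in("cup","cup_rim","setter"): print(t,[(round(r["score"],2),np.array(r["position"]),atdepth(c,r["position"])) for r in pinpoint(c,t)[:4]])
P,u,v=cloud(c); t=s["position"]
for r in cut_out(c,"cup"):
    P,u,v=cloud(c,r["region"])
    if len(P) and np.linalg.norm(np.median(P[:,:2],0)-t[:2])<50: print(r["score"],len(P),P.min(0),P.max(0),np.median(P,0)); 
for zz,n in((s["position"][2]-26,"bottom pred"),(s["position"][2]+32,"rim pred")): print(n,proj(c,np.array([*t[:2],zz])))
E
python3 d.py; python3 plan.py 607 -29.5 118.5 137
```

```text
[605.2 -29.1 209.9] 54.66210682371281
cup [(0.87, array([403.6, 224.9]), array([292.1, 217.1,  40.5])), (0.85, array([242. , 229.7]), array([629.2,  -7.9, 231.5])), (0.74, array([171.3, 174. ]), array([ 641.6, -176.6,  289. ])), (0.68, array([423.2, 274.7]), array([387.4, 320. ,  45.3]))]
cup_rim [(0.77, array([239. , 214.2]), array([594. , -50. , 204.5])), (0.76, array([411.3, 215.6]), array([240.5, 216.8,  20.1])), (0.59, array([329.6, 213.2]), array([362.5,  42.8,  14.5])), (0.58, array([428. , 263.7]), array([338.2, 315.7,  18.4]))]
setter [(0.59, array([247. , 250.1]), array([607.6, -27.1,  90.5]))]
0.68 719 [538.4 -78.3  78.4] [640.5   6.4 285.1] [601.9 -32.9 218.8]
bottom pred [243.8 228.1]
rim pred [241.5 213.2]
pos [606.37   -29.971  210.8548] jaw 136.9303318074768 gap 54.63693520826773 F [-0.6246  0.3302 -1.3309] t 10.175 q [ 0.1833  0.4204 -0.2327  1.6909  0.1102  1.0415  2.3044]
[[-0.6829 -0.7305  0.0016]
 [-0.7305  0.6829 -0.0008]
 [-0.0005 -0.0017 -1.    ]]
[607.0, -29.5, 118.5, 137.0] [-0.0091  0.0002  1.1544] [-0.0005  0.0002 -0.0004]
```

View pics/s2.png

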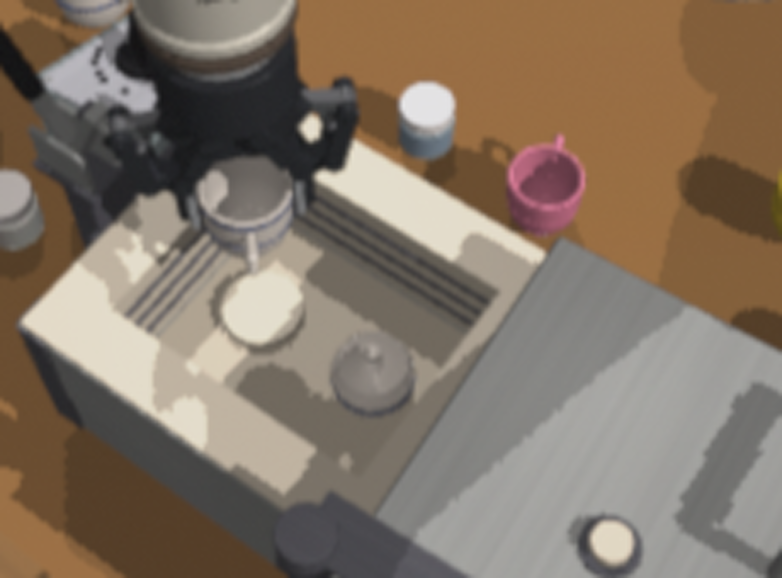

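The cup hangs upright between the pads at crop (247,195). Its handle points toward the camera, clear of the pot at (372,372). The setter is at (262,307). Lowering now.

Emit:
move_arm(
  moves=[
    [0,0,0.3,0,0,0,0.8],
    [0,0,0.6,0,0,0,0.8],
    [0,0,0.85,0,0,0,0.8],
    [0,0,0.95,0,0,0,0.8],
    [0,0,0.95,0,0,0,0.8],
  ],
)

```text
time: 10.8
position: [606.2, -30.1, 134.8]
tool_rot: [-0.398, 0.917, -0.001, 0.0]
force: [-0.0, -0.3, -0.9]
finger_gap: 54.3
```

```bash
python3 plan.py 607 -29.5 117.5 137
```

```text
pos [606.2205 -30.1078 134.7878] jaw 136.92176694775858 gap 54.330040042967546 F [-0.0385 -0.2812 -0.8867] t 10.8 q [ 0.1726  0.5073 -0.2203  1.7511  0.1373  0.8971  2.2831]
[[-0.683  -0.7304  0.001 ]
 [-0.7304  0.683  -0.0008]
 [-0.0001 -0.0013 -1.    ]]
[607.0, -29.5, 117.5, 137.0] [-0.0122 -0.0017  0.2161] [-0.0004  0.     -0.0004]
```

Emit:
move_arm(
  moves=[
    [-0.01,0,0.1,0,0,0,0.8],
    [-0.01,0,0.17,0,0,0,0.8],
    [-0.01,0,0.2,0,0,0,0.8],
    [-0.01,0,0.21,0,0,0,0.8],
    [-0.01,0,0.21,0,0,0,0.8],
  ],
)

```text
time: 11.42
position: [606.9, -29.5, 118.1]
tool_rot: [-0.398, 0.917, -0.001, 0.0]
force: [0.3, 0.8, -1.5]
finger_gap: 54.7
```

Emit:
move_arm(
  moves=[
    [0,0,0.012,0,0,0,0.8],
    [0,0,0.025,0,0,0,0.8],
    [0,0,0.025,0,0,0,0.8],
  ],
)

```text
time: 11.8
position: [607.4, -29.4, 117.3]
tool_rot: [-0.398, 0.917, -0.001, 0.001]
force: [-2.3, 0.5, 6.8]
finger_gap: 54.3
```

Emit:
move_arm(
  moves=[
    [0,0,0,0,0,0,-0.4],
    [0,0,0,0,0,0,-0.6],
    [0,0,0,0,0,0,-0.65],
    [0,0,0,0,0,0,-0.65],
    [0,0,0,0,0,0,-0.65],
  ],
)

```text
time: 12.42
position: [607.3, -29.4, 117.2]
tool_rot: [-0.398, 0.917, -0.001, 0.001]
force: [0.3, -0.4, 0.2]
finger_gap: 70.1
```

Emit:
move_arm(
  moves=[
    [0,0,-0.15,0,0,0,-0.65],
    [0,0,-0.5,0,0,0,-0.65],
    [0,0,-1,0,0,0,-0.65],
    [0,0,-1,0,0,0,-0.65],
  ],
)

```text
time: 12.92
position: [610.1, -29.2, 202.0]
tool_rot: [-0.398, 0.917, -0.003, 0.004]
force: [0.4, -0.2, 0.5]
finger_gap: 70.7
```

Emit:
move_arm(
  moves=[
    [0,0,-0.5,0,0,0,-0.65],
    [0,0,-1,0,0,0,-0.65],
    [0,0,-1,0,0,0,-0.65],
  ],
)

```text
time: 13.3
position: [611.4, -29.0, 285.8]
tool_rot: [-0.398, 0.917, -0.004, 0.007]
force: [0.4, -0.0, -0.1]
finger_gap: 70.6
```

```bash
cat > e.py <<'E'
from h import *
np.set_printoptions(precision=1,suppress=True)
from scipy.optimize import least_squares
ims=[]
for n in("scene","wrist"):
    c=capture(n); ims.append(c["img"]); P,u,v=cloud(c)
    q=P[(abs(P[:,0]-607)<40)&(abs(P[:,1]+30)<40)&(P[:,2]>142)&(P[:,2]<154)]
    if len(q)<20: print(n,"few");continue
    h=cv2.convexHull(q[:,:2].astype(np.float32))[:,0]
    f=least_squares(lambda p:np.hypot(*(h-p[:2]).T)-28.5,(607,-30),loss="soft_l1").x; print(n,"rim centre",f,np.hypot(*(h-f).T),np.median(q[:,2]))
    for t in("cup","setter","sugar_pot"): print(t,[(round(r["score"],2),np.array(r["position"]),atz(c,r["position"],{"cup":90,"setter":80,"sugar_pot":80}[t])) for r in pinpoint(c,t)[:3]])
cv2.imwrite("pics/p1.png",np.hstack([cv2.resize(ims[0][170:330,180:340],(400,400)),cv2.resize(ims[1],(400,400))])[...,::-1])
E
python3 e.py;python3 plan.py 607 -29.5 275 137
```

```text
scene rim centre [608.9 -30.8] [28.2 28.3 28.8 28.7 28.3 28.9 28.2 28.6 28.4 28.2 27.7 28.5 28.1 28.
 27.9 28.4 28.5 27.5 28.7 29.3 28.2 27.9 27.5 28.3 28.  28.1] 147.24213176955166
cup [(0.88, array([243.4, 250.1]), array([612.5, -33.8,  90. ])), (0.81, array([406.2, 226.1]), array([325.3, 228.7,  90. ])), (0.73, array([327.5, 223.3]), array([434. ,  77.2,  90. ]))]
setter [(0.63, array([297.5, 202.7]), array([424.8, -19. ,  80. ])), (0.51, array([250.4, 252.2]), array([603.2, -21.5,  80. ]))]
sugar_pot [(0.94, array([277. , 276.1]), array([612.1,  64.4,  80. ]))]
wrist rim centre [607.3 -30.7] [28.1 28.2 28.2 28.2 28.2 28.5 28.1 28.3 28.4 28.6 28.9 28.4 28.5 28.4
 28.3 28.3 28.5 28.5 28.4 28.3 28.2 28.2 28.4 28.4 28.4 28.3 28.4 28.4
 28.5 28.4 28.3 28.3 28.3 28.4 28.4 28.5 28.4 28.5 28.4 28.4 28.6 28.5
 28.7 28.8 28.1 28.  28.1] 146.99815095372588
cup [(0.79, array([283.6, 185.8]), array([609.7, -28.8,  90. ])), (0.56, array([469.4,  93.5]), array([418.2,  26.4,  90. ])), (0.18, array([304.9, 198. ]), array([602.3,  -3.9,  90. ]))]
setter []
sugar_pot [(0.69, array([345.7, 239.7]), array([602.6,  65.8,  80. ]))]
pos [608.7229 -29.1265 280.7453] jaw 136.92633138722096 gap 70.49505458492756 F [ 0.9474  0.037  -0.5682] t 13.7 q [ 0.1886  0.3579 -0.24    1.6145  0.0919  1.1721  2.318 ]
[[-0.6829 -0.7305  0.0081]
 [-0.7305  0.6829 -0.001 ]
 [-0.0048 -0.0065 -1.    ]]
[607.0, -29.5, 275.0, 137.0] [0.0185 0.013  0.0716] [-0.0021  0.0015 -0.0004]
```

View pics/p1.png

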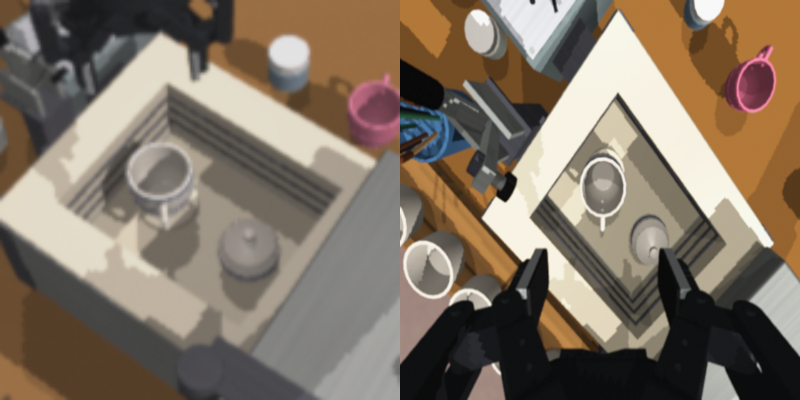

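The cup stands on the setter, with its rim centre at (608,-31), rim z 147.5, clear of the pot and walls. Next, the lid handle. I turn the wrist the long way so joint 7 has room for the swing.

Emit:
move_arm(
  moves=[
    [-0.1,0.15,-0.15,0,0,0.055,0.0],
    [-0.2,0.3,-0.25,0,0,0.11,0.0],
    [-0.35,0.45,-0.25,0,0,0.165,0.0],
    [-0.5,0.6,-0.25,0,0,0.22,0.0],
    [-0.6,0.75,-0.25,0,0,0.275,0.0],
    [-0.69,0.89,-0.25,0,0,0.311,0.0],
  ],
)

```text
time: 14.45
position: [593.9, 60.5, 299.9]
tool_rot: [0.081, 0.997, -0.0, 0.003]
force: [0.2, -0.7, -0.2]
finger_gap: 42.8
```

Emit:
move_arm(
  moves=[
    [0.05,0.18,0,0,0,0.055,0.0],
    [0.1,0.36,0,0,0,0.11,0.0],
    [0.15,0.54,0,0,0,0.165,0.0],
    [0.2,0.72,0,0,0,0.22,0.0],
    [0.25,0.9,0,0,0,0.275,0.0],
    [0.31,0.98,0,0,0,0.311,0.0],
  ],
)

```text
time: 15.2
position: [581.6, 143.2, 299.0]
tool_rot: [0.54, 0.841, 0.001, 0.003]
force: [-0.3, -0.1, 0.4]
finger_gap: 42.6
```

Emit:
move_arm(
  moves=[
    [0.18,0.05,0,0,0,0.055,0.0],
    [0.36,0.1,0,0,0,0.11,0.0],
    [0.54,0.15,0,0,0,0.165,0.0],
    [0.72,0.2,0,0,0,0.22,0.0],
    [0.9,0.25,0,0,0,0.275,0.0],
    [0.98,0.28,0,0,0,0.311,0.0],
  ],
)

```text
time: 15.95
position: [568.8, 225.1, 298.1]
tool_rot: [0.873, 0.488, 0.002, 0.002]
force: [-0.3, 0.0, -0.1]
finger_gap: 42.6
```

```bash
python3 plan.py 554 326.5 290 -85
```

```text
pos [568.7602 225.0838 298.145 ] jaw -31.56508547978593 gap 42.61899775169922 F [-0.2535  0.0336 -0.0567] t 15.95 q [-0.5064  0.3409  0.1089  1.5929 -0.036   1.2059 -0.942 ]
[[ 0.5235  0.852   0.0047]
 [ 0.852  -0.5235 -0.001 ]
 [ 0.0016  0.0045 -1.    ]]
[554.0, 326.5, 290.0, -85.0] [ 0.9834 -0.8213  0.0997] [ 0.0011 -0.0012  0.2969]
```

Emit:
move_arm(
  moves=[
    [0.18,-0.15,0,0,0,0.055,0.0],
    [0.36,-0.3,0,0,0,0.11,0.0],
    [0.54,-0.45,0,0,0,0.165,0.0],
    [0.72,-0.6,0,0,0,0.22,0.0],
    [0.9,-0.75,0.05,0,0,0.275,0.0],
    [0.98,-0.82,0.1,0,0,0.297,0.0],
    [0.98,-0.82,0.1,0.001,-0.001,0.297,0.0],
  ],
)

```text
time: 16.82
position: [552.9, 327.2, 288.8]
tool_rot: [0.999, 0.045, -0.001, 0.0]
force: [0.2, -0.3, -0.0]
finger_gap: 42.8
```

```bash
cat > l.py <<'E'
from h import *
np.set_printoptions(precision=1,suppress=True)
for n in("wrist","top"):
    c=capture(n); P,u,v=cloud(c)
    im=c["img"].astype(int).max(-1)[v,u]
    q=P[(abs(P[:,0]-554)<60)&(abs(P[:,1]-326)<30)&(P[:,2]>242)&(P[:,2]<258)&(im<90)]
    print(n,len(q),q.min(0),q.max(0),cv2.minAreaRect(q[:,:2].astype(np.float32)) if len(q)>5 else "")
    if n=="wrist": print([(round(r["score"],2),atz(c,r["position"],246)) for r in pinpoint(c,"lid_handle")[:3]])
E
python3 l.py; python3 plan.py 554 326.5 227 -85
```

```text
wrist 2845 [518.3 318.1 242.3] [606.5 338.2 253.8] ((562.311279296875, 328.7637939453125), (88.67373657226562, 14.544646263122559), 5.814033508300781)
[(0.89, array([555. , 328.3, 246. ]))]
top 118 [510.  316.6 242.9] [606.1 334.6 253.8] ((557.693359375, 324.90350341796875), (96.4825668334961, 11.98394775390625), 6.522188186645508)
pos [554.3415 325.3565 289.9039] jaw -85.00908391967084 gap 42.81850036420842 F [-0.7967  0.6548  0.5543] t 16.975 q [-0.7421  0.4118  0.2319  1.5216 -0.0973  1.2194 -1.9791]
[[ 0.9962  0.087   0.0006]
 [ 0.087  -0.9962 -0.0005]
 [ 0.0005  0.0006 -1.    ]]
[554.0, 326.5, 227.0, -85.0] [-0.0034 -0.0151  0.7863] [ 0.0002 -0.0002 -0.0001]
```

Emit:
move_arm(
  moves=[
    [0.01,-0.02,0.25,0,0,0,0.0],
    [0.01,-0.02,0.55,0,0,0,0.0],
    [0.01,-0.02,0.79,0,0,0,0.0],
    [0.01,-0.02,0.79,0,0,0,0.0],
  ],
)

```text
time: 17.48
position: [553.7, 325.9, 224.0]
tool_rot: [0.999, 0.043, -0.002, 0.002]
force: [0.8, 0.9, 0.5]
finger_gap: 42.8
```

Emit:
move_arm(
  moves=[
    [0,0,0,0,0,0,0.3],
    [0,0,0,0,0,0,0.5],
    [0,0,0,0,0,0,0.5],
  ],
  grip_force=20,
)

```text
time: 17.85
position: [554.1, 326.2, 224.8]
tool_rot: [0.999, 0.043, -0.001, 0.001]
force: [-0.6, 0.0, 0.8]
finger_gap: 21.1
```

```bash
cat > arc.py <<'E'
from plan import *
import sys
# arc of TCP around lid pivot; angles (deg) to advance
pv=np.array([741,129.]); s=read_state(); p=np.array(s["position"]); M=R.from_quat(s["tool_rot"]).as_matrix()
j=np.degrees(np.arctan2(M[1,1],M[0,1])); d=p[:2]-pv; print("pos",p,"jaw",j,"r",np.hypot(*d),"ang",np.degrees(np.arctan2(d[1],d[0])),"gap",s["finger_gap"],"F",np.array(s["force"]).round(1),"q7",s["q"][6],s["time"])
for a in map(float,sys.argv[1:]):
    t=np.radians(a); q=pv+np.array([[np.cos(t),-np.sin(t)],[np.sin(t),np.cos(t)]])@d
    sh,tu=plan([*q,227],j+a,s=s); print(a,q.round(1),sh.round(3),tu.round(4))
E
python3 arc.py 2 5 8 11 14 17
```

```text
pos [554.13409318 326.15978142 224.83283247] jaw -85.01947096448549 r 271.644706451158 ang 133.46454445932696 gap 21.10211682147815 F [-0.6  0.   0.8] q7 -1.9699601804816798 17.85
2.0 [547.4 319.5] [-0.092  0.075 -0.027] [ 0.0007  0.0007 -0.0111]
5.0 [537.7 309.1] [-0.224  0.194 -0.026] [ 0.0007  0.0008 -0.0278]
8.0 [528.5 298.2] [-0.349  0.32  -0.026] [ 0.0006  0.0008 -0.0444]
11.0 [519.9 286.9] [-0.468  0.452 -0.025] [ 0.0006  0.0008 -0.0611]
14.0 [512.  275.1] [-0.58   0.59  -0.024] [ 0.0006  0.0008 -0.0778]
17.0 [504.7 262.9] [-0.685  0.734 -0.024] [ 0.0006  0.0008 -0.0944]
```

Emit:
move_arm(
  moves=[
    [-0.092,0.075,0,0,0,-0.011,0.5],
    [-0.224,0.194,0,0,0,-0.028,0.5],
    [-0.349,0.32,0,0,0,-0.044,0.5],
    [-0.468,0.452,0,0,0,-0.061,0.5],
    [-0.58,0.59,0,0,0,-0.078,0.5],
    [-0.685,0.734,0,0,0,-0.094,0.5],
    [-0.685,0.734,0,0,0,-0.094,0.5],
  ],
)

```text
time: 18.73
position: [504.2, 261.7, 225.5]
tool_rot: [0.982, 0.19, -0.001, 0.001]
force: [0.5, 0.4, -0.5]
finger_gap: 20.9
```

```bash
python3 arc.py 2 5 8 11 14 17 20
```

```text
pos [504.2074991  261.65817153 225.49950604] jaw -68.13500268814056 r 271.4201152412666 ang 150.74115945594139 gap 20.944114138542336 F [ 0.5  0.4 -0.5] q7 -1.6578363632067996 18.725
2.0 [499.7 253.3] [-0.091  0.076 -0.018] [ 0.0005  0.0009 -0.0111]
5.0 [493.5 240.5] [-0.222  0.196 -0.018] [ 0.0005  0.0009 -0.0278]
8.0 [488.  227.4] [-0.347  0.322 -0.017] [ 0.0005  0.0009 -0.0444]
11.0 [483.2 214. ] [-0.465  0.455 -0.017] [ 0.0004  0.0009 -0.0611]
14.0 [479.1 200.4] [-0.576  0.594 -0.016] [ 0.0004  0.001  -0.0778]
17.0 [475.8 186.6] [-0.679  0.738 -0.016] [ 0.0004  0.001  -0.0944]
20.0 [473.1 172.7] [-0.775  0.888 -0.015] [ 0.0004  0.001  -0.1111]
```

Emit:
move_arm(
  moves=[
    [-0.091,0.076,0,0,0,-0.011,0.5],
    [-0.222,0.196,0,0,0,-0.028,0.5],
    [-0.347,0.322,0,0,0,-0.044,0.5],
    [-0.465,0.455,0,0,0,-0.061,0.5],
    [-0.576,0.594,0,0,0,-0.078,0.5],
    [-0.679,0.738,0,0,0,-0.094,0.5],
    [-0.775,0.888,0,0,0,-0.111,0.5],
    [-0.775,0.888,0,0,0,-0.111,0.5],
  ],
)

```text
time: 19.73
position: [473.4, 171.9, 226.1]
tool_rot: [0.934, 0.356, -0.001, 0.001]
force: [0.0, -0.4, -0.6]
finger_gap: 21.3
```

```bash
cat > lid.py <<'E'
from h import *
c=capture("scene"); P,u,v=cloud(c)
e=P[(abs(P[:,2]-206.5)<3)&(P[:,1]>-140)&(P[:,1]<420)&(P[:,0]>420)&(P[:,0]<800)]; r=cv2.minAreaRect(e[:,:2].astype(np.float32)); print("lid rect",r)
q=P[(np.hypot(P[:,0]-741,P[:,1]-129)<22)&(P[:,2]>215)]; print("pivot",q.mean(0))
for n in("scene","wrist"):
    c=c if n=="scene" else capture(n); print([(round(x["score"],2),atz(c,x["position"],245).round(1)) for x in pinpoint(c,"lid_handle")[:2]])
E
python3 lid.py; python3 arc.py 20
```

```text
lid rect ((616.3115234375, 91.03233337402344), (294.4787292480469, 388.31622314453125), 42.43744659423828)
pivot [741.36925111 130.4951307  225.33953515]
[(0.65, array([667.3,  37. , 245. ])), (0.58, array([472.8, 180.7, 245. ]))]
[(0.65, array([471.4, 175.3, 245. ]))]
pos [473.47460968 173.39481874 225.96660104] jaw -48.16507822709436 r 271.18394936809483 ang 170.57784717392468 gap 21.64869464447242 F [-0.2 -0.9  0.4] q7 -1.208408238600458 19.925
20.0 [474.4  79.2] [-0.776  0.885 -0.01 ] [ 1.000e-04  8.000e-04 -1.111e-01]
```

Emit:
move_arm(
  moves=[
    [-0.091,0.076,0,0,0,-0.011,0.5],
    [-0.222,0.196,0,0,0,-0.028,0.5],
    [-0.347,0.322,0,0,0,-0.044,0.5],
    [-0.465,0.455,0,0,0,-0.061,0.5],
    [-0.576,0.594,0,0,0,-0.078,0.5],
    [-0.679,0.738,0,0,0,-0.094,0.5],
    [-0.775,0.888,0,0,0,-0.111,0.5],
    [-0.775,0.888,0,0,0,-0.111,0.5],
  ],
)

```text
time: 20.92
position: [475.0, 78.6, 226.2]
tool_rot: [0.859, 0.513, -0.001, 0.001]
force: [0.4, 0.9, -0.2]
finger_gap: 21.6
```

Emit:
move_arm(
  moves=[
    [-0.091,0.076,0,0,0,-0.011,0.5],
    [-0.222,0.196,0,0,0,-0.028,0.5],
    [-0.347,0.322,0,0,0,-0.044,0.5],
    [-0.465,0.455,0,0,0,-0.061,0.5],
    [-0.576,0.594,0,0,0,-0.078,0.5],
    [-0.679,0.738,0,0,0,-0.094,0.5],
    [-0.775,0.888,0,0,0,-0.111,0.5],
    [-0.775,0.888,0,0,0,-0.111,0.5],
  ],
)

```text
time: 21.92
position: [508.8, -9.8, 226.4]
tool_rot: [0.757, 0.653, -0.001, 0.001]
force: [0.4, -0.0, 0.7]
finger_gap: 21.3
```

```bash
python3 arc.py 2 4 6 8 10 12
```

```text
pos [508.81008187  -9.76029324 226.39739066] jaw -8.474975239032027 r 270.4932107494139 ang -149.1368064918203 gap 21.28745331800278 F [ 0.4 -0.   0.7] q7 -0.13309718674813031 21.925
2.0 [513.8 -17.8] [-0.09   0.076 -0.007] [-0.      0.0009 -0.0111]
4.0 [519.1 -25.6] [-0.177  0.156 -0.007] [-0.0001  0.0009 -0.0222]
6.0 [524.6 -33.3] [-0.262  0.238 -0.007] [-0.0001  0.0009 -0.0333]
8.0 [530.4 -40.7] [-0.343  0.324 -0.007] [-0.0001  0.0009 -0.0444]
10.0 [536.4 -48. ] [-0.422  0.412 -0.006] [-0.0001  0.0009 -0.0556]
12.0 [542.7 -55. ] [-0.497  0.503 -0.006] [-0.0001  0.0009 -0.0667]
```

Emit:
move_arm(
  moves=[
    [-0.09,0.076,0,0,0,-0.011,0.5],
    [-0.177,0.156,0,0,0,-0.022,0.5],
    [-0.262,0.238,0,0,0,-0.033,0.5],
    [-0.343,0.324,0,0,0,-0.044,0.5],
    [-0.422,0.412,0,0,0,-0.055,0.5],
    [-0.46,0.455,0,0,0,-0.058,0.5],
    [-0.46,0.455,0,0,0,-0.058,0.5],
  ],
)

```text
time: 22.8
position: [536.8, -49.3, 225.5]
tool_rot: [0.695, 0.719, -0.003, -0.002]
force: [-7.4, 3.4, 1.9]
finger_gap: 21.4
```

```bash
python3 lid.py;  python3 arc.py 1 2 3
```

```text
lid rect ((628.56884765625, 6.712066650390625), (265.9853515625, 294.7075500488281), 2.602501153945923)
pivot [741.48562127 130.38573324 225.33330771]
[(0.85, array([535.8, -37.8, 245. ]))]
[(0.89, array([532.9, -44.8, 245. ]))]
pos [536.81600957 -49.33972178 225.55005358] jaw 1.9309358203245435 r 271.1017490034219 ang -138.8651736816122 gap 21.277582550334007 F [-7.3  2.2  2.2] q7 0.13485009384984764 23.0
1.0 [540.  -52.9] [-0.046  0.038 -0.018] [-0.002   0.0003 -0.0056]
2.0 [543.2 -56.4] [-0.09   0.076 -0.019] [-0.002   0.0003 -0.0111]
3.0 [546.4 -59.8] [-0.135  0.116 -0.019] [-0.002   0.0003 -0.0167]
```

Emit:
move_arm(
  moves=[
    [0,0.03,0,0,0,0,0.5],
    [0,0.05,0,0,0,0,0.5],
    [0,0.05,0,0,0,0,0.5],
    [0,0.05,0,0,0,0,0.5],
  ],
)

```text
time: 23.5
position: [536.7, -48.9, 224.9]
tool_rot: [0.696, 0.718, -0.006, -0.005]
force: [-11.2, -1.7, 7.4]
finger_gap: 21.5
```

Emit:
move_arm(
  moves=[
    [0,-0.04,0,0,0,0,0.2],
    [0,-0.05,0,0,0,0,0.0],
    [0,-0.05,0,0,0,0,0.0],
  ],
)

```text
time: 23.88
position: [533.2, -48.5, 225.1]
tool_rot: [0.696, 0.718, -0.005, -0.005]
force: [0.2, 0.3, 0.3]
finger_gap: 42.8
```

Emit:
move_arm(
  moves=[
    [0,0,-0.3,0,0,0,0.0],
    [0,0,-0.7,0,0,0,0.0],
    [0,0,-1,0,0,0,0.0],
    [0,0,-1,0,0,0,0.0],
  ],
)

```text
time: 24.38
position: [536.0, -48.4, 307.2]
tool_rot: [0.696, 0.718, -0.003, -0.003]
force: [0.8, 0.4, -1.1]
finger_gap: 42.6
```

Emit:
move_arm(
  moves=[
    [0,0,-0.4,0,0,0,0.5],
    [0,0,-0.7,0,0,0,1],
    [0,0,-0.7,0,0,0,1],
  ],
)

```text
time: 24.75
position: [537.4, -48.3, 363.9]
tool_rot: [0.696, 0.718, -0.003, -0.002]
force: [0.9, 0.5, -0.6]
finger_gap: 0.1
```

```bash
cat > f.py <<'E'
from h import *
np.set_printoptions(precision=1,suppress=True)
ims=[]
for n in("scene","wrist"):
    c=capture(n); ims.append(c["img"]); P,u,v=cloud(c)
    q=P[(abs(P[:,2]-206.5)<3)&(P[:,1]>-105)&(P[:,1]<200)&(P[:,0]>470)&(P[:,0]<760)]; print(n,"lid",cv2.minAreaRect(q[:,:2].astype(np.float32)))
    k=P[(abs(P[:,0]-642)<14)&(P[:,1]<-145)&(P[:,1]>-240)&(P[:,2]>245)]; 
    if len(k)>30:
        A=k[:,1:]; m=A.mean(0); d=np.linalg.svd(A-m)[2][0]; d*=-np.sign(d[0]); t=(A-m)@d; print("grip line mean",k.mean(0),"angle",np.degrees(np.arctan2(d[1],-d[0])),"ends",m+d*t.min(),m+d*t.max(),len(k))
    for t in("clamp_grip","clamp_pivot","selector_grip"): print(t,[(round(r["score"],2),np.array(r["position"]),atdepth(c,r["position"])) for r in pinpoint(c,t)[:2]])
cv2.imwrite("pics/f1.png",np.hstack([cv2.resize(ims[0][130:340,120:400],(400,300)),cv2.resize(ims[1],(400,300))])[...,::-1])
E
python3 f.py; python3 plan.py 641 -175 340 2
```

```text
scene lid ((627.007080078125, 23.29167938232422), (264.7771301269531, 262.5346984863281), 2.0135726928710938)
grip line mean [ 641.3 -175.7  282.1] angle 59.21514458132085 ends [-153.7  245.1] [-193.8  312.5] 291
clamp_grip [(0.83, array([171.1, 175.1]), array([ 642.4, -177.5,  285.5]))]
clamp_pivot [(0.92, array([191.3, 202.8]), array([ 644.2, -134.1,  229. ]))]
selector_grip [(0.72, array([212.8, 168.7]), array([ 525.2, -195.2,  178.2]))]
wrist lid ((618.5645751953125, 4.330177307128906), (255.8580780029297, 218.6458740234375), 0.003484808374196291)
grip line mean [ 633.  -174.2  278.1] angle 86.2238893918073 ends [-173.6  267.9] [-174.8  286.1] 109
clamp_grip [(0.65, array([402.6, 374.3]), array([573.5, -53.5, 418.2]))]
clamp_pivot [(0.79, array([385.8, 295.9]), array([ 634.2, -142.2,  224.3]))]
selector_grip []
pos [536.1242 -48.3129 362.3   ] jaw 1.8169265889218074 gap 0.3527402050387002 F [-0.6746 -0.5766 -0.4826] t 25.15 q [-0.1486  0.1718  0.2167  1.6691 -0.0362  1.3149  0.1063]
[[-0.0317  0.9994 -0.0102]
 [ 0.9995  0.0317 -0.0011]
 [-0.0008 -0.0102 -0.9999]]
[641.0, -175.0, 340.0, 2.0] [-1.6241  1.2629  0.2671] [-0.0033  0.0003 -0.001 ]
```

View pics/f1.png

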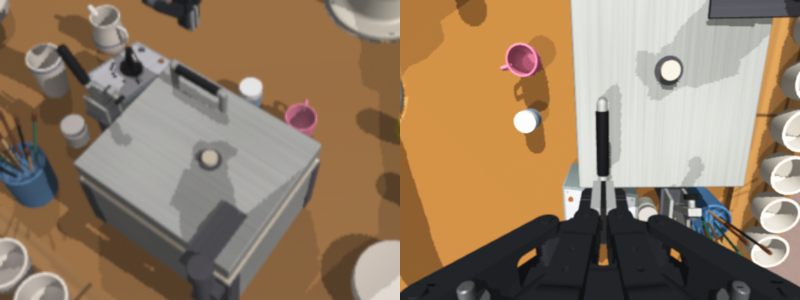

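The lid covers the jacket fully, with its rectangle at 2.0°, which equals the kiln's yaw. For the clamp I get pivot ≈ (640,-141,225) and handle at about 59°.

Emit:
move_arm(
  moves=[
    [-0.32,0.32,0.05,-0.003,0,0,1],
    [-0.64,0.64,0.05,-0.003,0,0,1],
    [-0.64,0.64,0.05,-0.003,0,0,1],
  ],
)

```text
time: 25.52
position: [589.5, -100.5, 356.8]
tool_rot: [0.697, 0.717, -0.002, 0.0]
force: [-1.0, 0.1, 1.1]
finger_gap: 0.1
```

Emit:
move_arm(
  moves=[
    [-0.32,0.32,0.05,0,0,0,1],
    [-0.64,0.64,0.1,0,0,0,1],
    [-0.64,0.64,0.1,0,0,0,1],
    [-0.64,0.64,0.1,0,0,0,1],
  ],
)

```text
time: 26.02
position: [641.6, -149.0, 348.4]
tool_rot: [0.697, 0.717, -0.001, -0.001]
force: [0.1, -0.0, 0.9]
finger_gap: -0.3
```

```bash
cat > cl.py <<'E'
from plan import *
s=read_state(); print("pos",s["position"],"F",s["force"],"t",s["time"])
for a in(64,56,48,40,32,24,16,8,2,-3):
    t=np.radians(a); y=-141-75*np.cos(t)+8*np.sin(t)+11; z=225+75*np.sin(t)+8*np.cos(t)
    sh,tu=plan([640,y,z],2,s=s); print(a,round(y,1),round(z,1),sh.round(3),tu.round(4))
E
python3 cl.py
```

```text
pos [ 641.60723803 -148.99201888  348.44357834] F [ 0.06967051 -0.01414776  0.93251948] t 26.025
64 -155.7 295.9 [-0.082 -0.021  0.657] [-0.0009  0.0004 -0.0019]
56 -165.3 291.7 [-0.202 -0.024  0.71 ] [-0.0009  0.0004 -0.0019]
48 -174.2 286.1 [-0.314 -0.027  0.78 ] [-0.0009  0.0004 -0.0019]
40 -182.3 279.3 [-0.415 -0.03   0.864] [-0.0009  0.0004 -0.0019]
32 -189.4 271.5 [-0.503 -0.032  0.962] [-0.0009  0.0004 -0.0019]
24 -195.3 262.8 [-0.576 -0.034  1.071] [-0.0009  0.0004 -0.0019]
16 -199.9 253.4 [-0.634 -0.035  1.189] [-0.0009  0.0004 -0.0019]
8 -203.2 243.4 [-0.675 -0.036  1.314] [-0.0009  0.0004 -0.0019]
2 -204.7 235.6 [-0.693 -0.036  1.411] [-0.0009  0.0004 -0.0019]
-3 -205.3 229.1 [-0.701 -0.036  1.493] [-0.0009  0.0004 -0.0019]
```

Down beside the handle, then begin the arc.

Emit:
move_arm(
  moves=[
    [0,-0.02,0.3,0,0,0,1],
    [0,-0.02,0.62,0,0,0,1],
    [-0.08,-0.02,0.66,0,0,0,1],
    [-0.2,-0.024,0.71,0,0,0,1],
    [-0.31,-0.027,0.78,0,0,0,1],
    [-0.41,-0.03,0.86,0,0,0,1],
    [-0.5,-0.032,0.96,0,0,0,1],
    [-0.5,-0.032,0.96,0,0,0,1],
  ],
)

```text
time: 27.02
position: [639.0, -190.2, 270.3]
tool_rot: [0.697, 0.717, -0.002, -0.001]
force: [-0.4, 0.1, 0.0]
finger_gap: 0.1
```

```bash
python3 cl.py
```

```text
pos [ 638.95392122 -190.21557371  270.3365056 ] F [-0.37523735  0.07495128  0.04980581] t 27.025
64 -155.7 295.9 [ 0.431  0.023 -0.32 ] [-0.0017  0.0004 -0.0024]
56 -165.3 291.7 [ 0.311  0.02  -0.267] [-0.0017  0.0004 -0.0024]
48 -174.2 286.1 [ 0.199  0.017 -0.197] [-0.0017  0.0004 -0.0024]
40 -182.3 279.3 [ 0.098  0.015 -0.113] [-0.0017  0.0004 -0.0024]
32 -189.4 271.5 [ 0.01   0.013 -0.015] [-0.0017  0.0004 -0.0024]
24 -195.3 262.8 [-0.063  0.012  0.094] [-0.0017  0.0004 -0.0024]
16 -199.9 253.4 [-0.121  0.011  0.212] [-0.0017  0.0004 -0.0024]
8 -203.2 243.4 [-0.162  0.01   0.337] [-0.0017  0.0004 -0.0024]
2 -204.7 235.6 [-0.18   0.01   0.434] [-0.0017  0.0004 -0.0024]
-3 -205.3 229.1 [-0.188  0.011  0.516] [-0.0017  0.0004 -0.0024]
```

Emit:
move_arm(
  moves=[
    [-0.06,0.01,0.09,0,0,0,1],
    [-0.12,0.01,0.21,0,0,0,1],
    [-0.16,0.01,0.33,0,0,0,1],
    [-0.18,0.01,0.4,0,0,0,1],
    [-0.18,0.01,0.43,0,0,0,1],
    [-0.18,0.01,0.45,0,0,0,1],
    [-0.18,0.01,0.45,0,0,0,1],
  ],
)

```text
time: 27.9
position: [639.8, -204.3, 234.2]
tool_rot: [0.697, 0.717, -0.002, -0.002]
force: [0.0, 0.0, 0.3]
finger_gap: -0.3
```

```bash
cat > g.py <<'E'
from h import *
np.set_printoptions(precision=1,suppress=True)
s=read_state();print(s["position"],s["force"])
c=capture("scene"); save(c,"g1.png",(120,130,300,265),4.4); P,u,v=cloud(c)
im=c["img"].astype(int).max(-1)[v,u]
k=P[(abs(P[:,0]-641)<25)&(P[:,1]<-150)&(P[:,1]>-260)&(P[:,2]>205)&(P[:,2]<275)&(im<80)]; o=np.argsort(k[:,1]); print(k[o][::max(1,len(o)//12)])
q=P[(abs(P[:,2]-206.5)<3)&(P[:,1]>-105)&(P[:,1]<200)&(P[:,0]>470)&(P[:,0]<760)]; print("lid",cv2.minAreaRect(q[:,:2].astype(np.float32)))
E
python3 g.py
```

```text
[ 639.8 -204.3  234.2] [0.  0.  0.3]
[[ 649.8 -233.   225.5]
 [ 647.4 -212.4  229.2]
 [ 646.4 -203.2  232.3]
 [ 652.9 -199.5  249.1]
 [ 647.1 -198.3  226.4]
 [ 629.7 -197.4  257.5]
 [ 647.  -196.3  242. ]
 [ 647.7 -194.6  226.5]
 [ 647.6 -192.2  224.9]
 [ 643.9 -187.7  231.9]
 [ 642.2 -182.8  234.2]
 [ 628.5 -163.5  224.9]
 [ 651.9 -155.7  221.4]]
lid ((625.44677734375, 24.946548461914062), (265.1528015136719, 262.78497314453125), 1.1649295091629028)
```

View pics/g1.png

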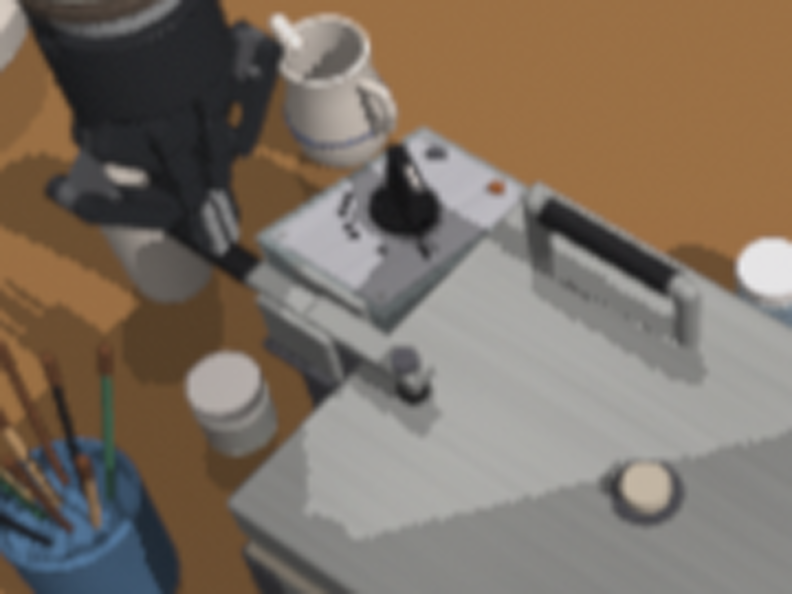

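The clamp handle is nearly level at crop (215,245) and its bar sits just over the lid at (410,380). I push down to the stop.

Emit:
move_arm(
  moves=[
    [0,0,0.03,0,0,0,1],
    [0,0,0.06,0,0,0,1],
    [0,0,0.09,0,0,0,1],
    [0,0,0.1,0,0,0,1],
    [0,0,0.1,0,0,0,1],
  ],
)

```text
time: 28.58
position: [640.4, -204.3, 231.7]
tool_rot: [0.697, 0.717, -0.001, -0.0]
force: [-9.5, 2.3, 24.6]
finger_gap: -0.3
```

Stop reached: 25 N with no further travel. Lifting off and heading to the knob.

Emit:
move_arm(
  moves=[
    [0,0,-0.3,0,0,0,1],
    [0,0,-0.8,0,0,0,0.3],
    [0,0,-0.9,0,0,0,0.0],
    [0,0,-0.9,0,0,0,0.0],
  ],
)

```text
time: 29.08
position: [640.7, -204.0, 303.8]
tool_rot: [0.697, 0.717, -0.001, -0.0]
force: [-0.8, -0.8, -0.3]
finger_gap: 42.6
```

```bash
cat > k.py <<'E'
from plan import *
import sys
np.set_printoptions(precision=1,suppress=True)
a=2*np.pi/180; n=np.array([-np.sin(.2618)*np.cos(a),-np.sin(.2618)*np.sin(a),np.cos(.2618)]); 
def report(top,jaws,offs):
    s=read_state(); print("pos",s["position"],"gap",s["finger_gap"],"F",np.array(s["force"]),"tq",s["wrist_torque"],"q",np.array(s["q"]).round(2),s["time"])
    for off in offs:
        for j in jaws:
            sh,tu=plan(np.array(top)+n*(off-36),j,n,s); print(off,j,(np.array(top)+n*(off-36)),sh.round(3),tu.round(4))
if __name__=="__main__":
    c=capture("scene"); P,u,v=cloud(c); im=c["img"].astype(int).max(-1)[v,u]
    k=P[(abs(P[:,0]-641)<14)&(P[:,1]<-150)&(P[:,1]>-260)&(P[:,2]>200)&(P[:,2]<275)&(im<80)]; o=np.argsort(k[:,1]); print("clamp",k[o][::max(1,len(o)//8)], np.polyfit(k[:,1],k[:,2],1))
    for c in(c,capture("top"),capture("wrist")):
        P,u,v=cloud(c); q=P[(abs(P[:,0]-524)<40)&(abs(P[:,1]+201)<35)]
        h=(q-np.array([524,-201,177]))@n; 
        m=(h>-8)&(h<8); q=q[m]; 
        if len(q)>10: print("knob",len(q),cv2.minAreaRect(q[:,:2].astype(np.float32)),"h med",np.median(h[m]))
    report([524,-201,177],[-28],[14,94,120])
E
python3 k.py
```

```text
clamp [[ 643.6 -243.7  231.8]
 [ 642.4 -232.   232.8]
 [ 649.4 -222.2  230.5]
 [ 648.7 -213.2  222.8]
 [ 643.  -204.1  231.4]
 [ 646.5 -195.2  228.4]
 [ 640.1 -185.2  233.4]
 [ 629.1 -160.1  224.8]] [ -0.2 190. ]
knob 78 ((523.2977294921875, -201.2183380126953), (42.167633056640625, 12.85688304901123), 65.19818878173828) h med 0.04073162606987393
knob 78 ((526.2365112304688, -197.09873962402344), (31.11265754699707, 12.129642486572266), 63.27902603149414) h med 0.11637682633638405
knob 745 ((522.26611328125, -201.1003875732422), (42.09986114501953, 13.35291576385498), 63.388343811035156) h med 0.0822716272422541
pos [ 639.7 -203.8  301.7] gap 42.9365445616085 F [ 0.4 -0.2  0.4] tq [ 0.  0. -0.] q [ 0.1  0.5  0.3  1.4 -0.1  1.3  0.4] 29.225
14 -28 [ 529.7 -200.8  155.7] [ 0.1 -1.4  1.8] [-0.1  0.   0.2]
94 -28 [ 509.  -201.5  233. ] [ 0.1 -1.6  0.9] [-0.1  0.   0.2]
120 -28 [ 502.3 -201.8  258.1] [ 0.1 -1.7  0.6] [-0.1  0.   0.2]
```

Emit:
move_arm(
  moves=[
    [0,-0.4,0,-0.03,0,0.05,0.0],
    [0,-0.95,0,-0.06,0,0.1,0.0],
    [0,-0.95,0,-0.083,0,0.15,0.0],
  ],
)

```text
time: 29.6
position: [558.7, -207.0, 299.5]
tool_rot: [0.842, 0.525, 0.089, 0.087]
force: [-0.9, 0.5, 0.3]
finger_gap: 42.5
```

```bash
sed -i 's/precision=1/precision=4/' k.py; python3 -c "
from k import *
report([523,-201,177],[-27],[94])"
```

```text
pos [ 558.7036 -206.9605  299.5243] gap 42.45194685106901 F [-0.9211  0.5123  0.2554] tq [0.0368 0.2454 0.0239] q [ 0.    0.16  0.37  1.86 -0.12  0.89 -0.04] 29.6
94 -27 [ 507.9976 -201.5239  233.0237] [-0.262 -0.78   0.648] [0.0042 0.02   0.0124]
```

Emit:
move_arm(
  moves=[
    [-0.13,-0.39,0.3,0.004,0.02,0.012,0.0],
    [-0.262,-0.78,0.648,0.004,0.02,0.012,0.0],
    [-0.262,-0.78,0.648,0.004,0.02,0.012,0.0],
    [-0.262,-0.78,0.648,0.004,0.02,0.012,0.0],
  ],
)

```text
time: 30.1
position: [508.9, -201.6, 233.4]
tool_rot: [0.849, 0.512, 0.114, 0.064]
force: [0.3, -0.0, 0.2]
finger_gap: 42.7
```

```bash
cat > k2.py <<'E'
from k import *
c=capture("wrist"); save(c,"k1.png"); P,u,v=cloud(c); q=P[(abs(P[:,0]-524)<40)&(abs(P[:,1]+201)<35)]; h=(q-np.array([523,-201,177]))@n; m=(h>-8)&(h<8); q=q[m]
print(len(q),cv2.minAreaRect(q[:,:2].astype(np.float32)),np.median(h[m]))
report([523,-201,177],[-27],[14])
E
python3 k2.py
```

```text
1103 ((521.5768432617188, -200.2902069091797), (41.424068450927734, 12.061841011047363), 63.33504104614258) 0.1131848276704896
pos [ 509.6253 -201.7409  234.0296] gap 42.64035497927628 F [0.1458 0.0839 0.0857] tq [0.0268 0.2652 0.0104] q [ 0.07  0.15  0.36  2.03 -0.25  0.74  0.1 ] 30.15
14 -27 [ 528.6906 -200.8013  155.7496] [-0.009 -0.024  1.007] [ 0.0008 -0.0001  0.0007]
```

View pics/k1.png

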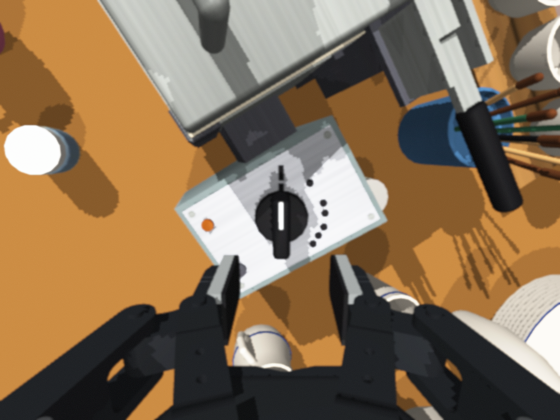

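The knob at (281,215) has its finger bar square between the open jaws and points at the short bar. Descending along the axis.

Emit:
move_arm(
  moves=[
    [0,-0.03,0.3,0,0,0,0.0],
    [0,-0.03,0.6,0,0,0,0.0],
    [0,-0.03,0.9,0,0,0,0.0],
    [0,-0.03,0.99,0,0,0,0.0],
    [0,-0.03,0.99,0,0,0,0.0],
  ],
)

```text
time: 30.78
position: [529.0, -200.0, 157.4]
tool_rot: [0.848, 0.513, 0.115, 0.065]
force: [-0.5, 0.7, 0.2]
finger_gap: 42.9
```

Emit:
move_arm(
  moves=[
    [0,0,0,0,0,0,0.4],
    [0,0,0,0,0,0,0.8],
    [0,0,0,0,0,0,1],
    [0,0,0,0,0,0,1],
  ],
  grip_force=30,
)

```text
time: 31.28
position: [527.7, -199.1, 157.9]
tool_rot: [0.848, 0.513, 0.115, 0.063]
force: [-6.1, 3.1, 6.0]
finger_gap: 11.3
```

```bash
python3 -c "
from k import *
report([523,-201,177],[-28,-48,-108],[14])"
```

```text
pos [ 527.6913 -199.1163  157.8759] gap 11.292789980144097 F [-6.1436  3.0557  5.9827] tq [0.5442 1.2598 0.1591] q [ 0.1   0.29  0.32  2.07 -0.37  0.59  0.2 ] 31.275
14 -28 [ 528.6906 -200.8013  155.7496] [-0.016  0.015  0.029] [ 0.0001 -0.0004  0.0065]
14 -48 [ 528.6906 -200.8013  155.7496] [-0.016  0.015  0.029] [ 0.     -0.0004  0.1182]
14 -108 [ 528.6906 -200.8013  155.7496] [-0.016  0.015  0.029] [-0.0002 -0.0004  0.4426]
```

Emit:
move_arm(
  moves=[
    [0,0,0,0,0,0.055,1],
    [0,0,0,0,0,0.11,1],
    [0,0,0,0,0,0.165,1],
    [0,0,0,0,0,0.22,1],
    [0,0,0,0,0,0.275,1],
    [0,0,0,0,0,0.33,1],
    [0,0,0,0,0,0.385,1],
    [0,0,0,0,0,0.44,1],
  ],
)

```text
time: 32.28
position: [528.7, -202.0, 158.3]
tool_rot: [0.98, -0.149, 0.13, -0.022]
force: [8.0, -8.0, -14.6]
finger_gap: 11.4
```

Emit:
move_arm(
  moves=[
    [0,0,0,0,0,0.005,1],
    [0,0,0,0,0,0.005,1],
  ],
)

```text
time: 32.52
position: [528.7, -202.2, 158.3]
tool_rot: [0.979, -0.156, 0.13, -0.023]
force: [4.7, -2.1, -8.4]
finger_gap: 11.3
```

```bash
python3 -c "
from k import *
report([523,-201,177],[-106,-108],[14])"
```

```text
pos [ 528.6906 -202.1589  158.2775] gap 11.322212159942568 F [ 4.7494 -2.1154 -8.3547] tq [-0.4674  0.0912 -0.1093] q [-0.15  0.33  0.63  2.07 -0.54  0.62 -1.04] 32.525
14 -106 [ 528.6906 -200.8013  155.7496] [-0.013 -0.013  0.031] [ 0.0011 -0.0016 -0.015 ]
14 -108 [ 528.6906 -200.8013  155.7496] [-0.013 -0.013  0.031] [ 0.0011 -0.0016 -0.0042]
```

Emit:
move_arm(
  moves=[
    [0,0,0,0,0,0,0.6],
    [0,0,0,0,0,0,0.2],
    [0,0,0,0,0,0,0.0],
    [0,0,0,0,0,0,0.0],
  ],
)

```text
time: 33.02
position: [528.8, -202.2, 158.5]
tool_rot: [0.979, -0.156, 0.131, -0.023]
force: [-0.2, 0.6, 0.1]
finger_gap: 42.8
```

Emit:
move_arm(
  moves=[
    [0,0,-0.3,0,0,0,0.0],
    [0,0,-0.7,0,0,0,0.0],
    [0,0,-1,0,0,0,0.0],
    [0,0,-1,0,0,0,0.0],
  ],
)

```text
time: 33.52
position: [508.7, -203.1, 237.7]
tool_rot: [0.978, -0.157, 0.133, -0.023]
force: [0.6, -0.3, -0.8]
finger_gap: 42.5
```

```bash
cat > z.py <<'E'
from k import *
ims=[]
for nm in("wrist","scene","top"):
    c=capture(nm); P,u,v=cloud(c)
    if nm!="top": ims.append(c["img"])
    q=P[(abs(P[:,0]-523)<40)&(abs(P[:,1]+201)<35)]; h=(q-np.array([523,-201,177]))@n; q=q[(h>-8)&(h<8)]
    if len(q)>10: print(nm,"knob bar",cv2.minAreaRect(q[:,:2].astype(np.float32)))
    e=P[(abs(P[:,2]-206.5)<3)&(P[:,1]>-105)&(P[:,1]<200)&(P[:,0]>470)&(P[:,0]<760)]
    if len(e)>100: print(nm,"lid",cv2.minAreaRect(e[:,:2].astype(np.float32)))
    im=c["img"].astype(int).max(-1)[v,u]; k=P[(abs(P[:,0]-641)<5)&(P[:,1]<-180)&(P[:,1]>-240)&(P[:,2]>215)&(P[:,2]<275)&(im<80)]
    if len(k)>5: print(nm,"clamp slope",np.polyfit(k[:,1],k[:,2],1)[0],k[:,2].mean())
cv2.imwrite("pics/z.png",np.hstack([cv2.resize(ims[0],(400,400)),cv2.resize(ims[1][130:300,120:290],(400,400))])[...,::-1])
E
python3 z.py
```

```text
wrist knob bar ((521.6885375976562, -201.3650360107422), (11.745359420776367, 42.157562255859375), 71.67423248291016)
wrist lid ((587.2069091796875, -84.99333190917969), (89.83311462402344, 226.23789978027344), 70.43087768554688)
wrist clamp slope 0.008647851396325906 230.6865524096555
scene knob bar ((522.7490234375, -201.5888214111328), (14.174932479858398, 41.22308349609375), 72.08428192138672)
scene lid ((624.033935546875, 25.893356323242188), (265.9188537597656, 262.2342834472656), 0.20974230766296387)
scene clamp slope -0.005249589346545235 231.38995963857434
top knob bar ((535.4981079101562, -205.24342346191406), (12.009848594665527, 15.67391586303711), 67.0159683227539)
top lid ((621.213134765625, 21.580780029296875), (251.1459503173828, 260.07611083984375), 1.8743892908096313)
top clamp slope 0.005194073833497467 230.8539335637925
```

View pics/z.png

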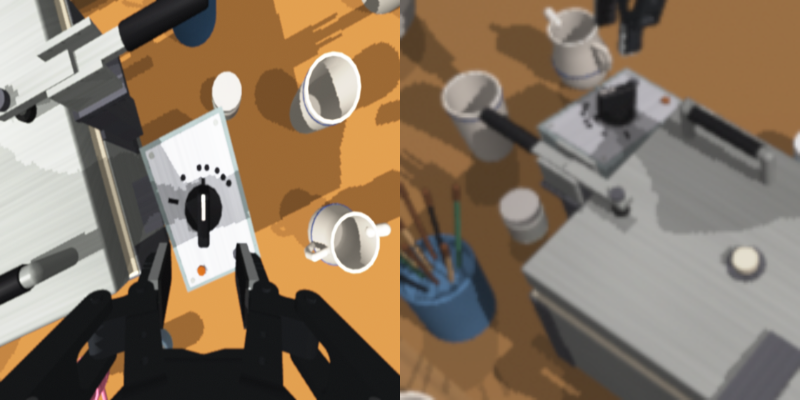

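```bash
python3 -c "
from rig import *
print(close_job())"
```

```text
the job is handed in; nothing more can be done
None
```

I placed the cup on the setter, shut the lid, pressed the clamp down and turned the knob to two dots, then handed the job in at about 34 s of the 72 s. No verdict is reported on hand-in.

My last checks:
- **Cup:** After I let go, its rim centre was at (608, -31) mm, 1–2 mm from the setter, with the rim at 147.5 mm (148 expected). It was clear of the walls and the sugar pot. The shut lid now hides it, so this was not checked again at the end.
- **Lid:** I swung it slowly, about 0.4 rad/s, until it met its stop. In the top view it sits at 1.9°, matching the kiln's yaw of about 2°.
- **Clamp:** I pressed it to its stop with about 25 N. The handle measures level.
- **Knob:** Its bar turned from about +63° to -18°, which is 80 to 81°. The pointer line is on the two dots.
- **Bench items:** None showed any sign of being moved. I judged this by eye and did not measure their positions again.

Two readings disagreed. The last scene view put the lid at 0.2°, where the top view said 1.9°; I trusted the top view because the scene fit is disturbed by occlusion. The lid handle measured about 271 mm from the pivot instead of 264, which the loose grip on the bar absorbed.

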